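Load the mill jar with grinding balls from the lidded tub

ROBOT

A 6-joint arm with a two-finger parallel gripper is mounted at the origin on the work surface. World frame = base frame: x ahead of the robot, y to its left, z up, the work surface at z = 0. Lengths are in mm, angles in rad, forces in N, time in s.
With the tool pointing down it reaches from about 275 to 1000 mm from the base axis. Payload 8.4 kg.
Tool frame: the origin (TCP) lies at the very end of the fingers, on their centre line; the grasp point (between the pads) lies 19 mm behind it; z points along the fingers, y is the line along which they close (so a half turn about z gives the same grasp; the last joint's range is limited). The gripper opens to 85 mm and grips with 20 to 120 N. Pads are 22 mm wide; open, the fingers measure 114 mm over their backs; the gripper's body (76 mm by 85 mm) begins 54 mm behind the grasp point. The pads swing forward as they close: fully open they stand 13 mm farther back than shut.
Start: joints at [-1.209, 0.353, 1.633, -0, 1.155, -0.002], TCP at [222.391, -584.098, 231.281] pointing down, gripper open.
Joint ranges: [-2.63, 2.63], [-0.92, 2.1], [0.06, 2.66], [-1.3, 4.44], [0, 2.69], [-3.02, 3.02]. Speed limits (rad/s): [2.22, 2.22, 2.79, 3.14, 3.14, 3.14].

INTERFACE

Orientations are given as [roll, pitch, yaw] about the fixed x, y, z axes, in that order (R = Rz(yaw) Ry(pitch) Rx(roll)).
In Python, from rig import telemetry, imaging, r gives the robot as it stands. The module is installed in compiled form; this text tells all that it offers.
- The arm moves only by the tool step_arm, never from a script. Its argument "moves" is a list of rows, each a list of 3 entries, a list of its own where there are three numbers: the turn, a rotation vector about the tool's x, y, z scaled (see below), then the shift along the tool's x, y, z scaled (see below), then the opening, from -1 (shut) to 1 (fully open). A call has 1 to 8 rows; each row is the pose to reach, as a shift and turn from the pose commanded when the call began, along the tool's axes at that moment; what a row does not reach only later rows make up. The controller multiplies each number of a shift by 200 mm and each number of a turn by 45 degrees. A row lasts 1/10 s, in which the tool goes at most 50 mm and 8.59 degrees, less where a joint would pass 70% of its speed; a pose out of reach is approached as far as the arm can. A call with a number of a shift or a turn outside -1 to 1 is refused whole. A call with a gripper value outside its range is refused whole. The fingers move at their own pace and stop on an object; "squeeze" is the grip in N (left out, the last holds). Time passes only in rows, so rows that repeat a pose let the fingers close. It gives the time, the measured TCP pose, the force, the opening and the grip force at its end, in the units of the state.
- telemetry.sense(): the state, without advancing time (a new reading comes with each control period).
- imaging.grab_frame(name): name is "scene" or "top" or "wrist"; returns the picture (400x640x3 uint8, red, green, blue); there is no depth.
- imaging.calibration(name): a dict with "fx", "fy", "cx", "cy" (pixels), "cam_to_world" (4x4, takes a point from camera to world coordinates). Camera axes: x right, y up, looking along -z (the intrinsics and any distortion apply to the point x, -y, -z); pixel columns grow to the right and rows downward; lengths in mm; the calibration is good to about 2 mm. A picture is of the moment at which its call begins: read the wrist's pose just before it. calibration takes no time and is no camera call; for the wrist camera it gives the pose at the moment of the call.
- r.sign_off(): hands the job in; it is judged then, once.
Trained networks look in the newest picture that a camera, given by its name, has taken for a name from the list of things; names that differ only in an ending like _2 or _b are one class to them, and where a whole thing is asked for, a point or a joint stands for the part that bears it (a point fixed in the world has none). Each returns a list of dicts, best first, with "conf" (0 to 1); they miss things now and then, are a little off and sometimes report something else, mostly with a low value. They report only what shows in the picture. A call takes as long as a camera call. They do not tell look-alikes from the thing itself.
- imaging.recognise(camera, name): "extent" ([left, top, width, height] in pixels, round what is visible of it).
- imaging.mark_of(camera, name): "xy" ([column, row] in pixels: a listed point, or the origin of a listed thing).
The state is a dict: "clock": time; "qpos": joint angles; "qvel": joint speeds; "joint_efforts": joint torques, N m; "eef_pos": TCP position; "tcp_rot": TCP orientation; "contact_force": force on the tool from outside, world axes, zero at the start; "wrist_torque": the same for the moment, N m; "opening": opening from 0.0 (shut) to 1.0 (fully open); "grasp_force": force on a finger pad.
Only numpy, scipy, OpenCV 4.12 (cv2) and the standard library are available. Lean on these libraries where they do the work, as an engineer would, in place of code of your own. Each camera call takes 0.05 s, during which the arm holds its last target. There are 200 camera calls.

TASK

Take the steel scoop and lever the tub's clear lid fully open with the scoop's lip, then scoop up the white grinding balls and pour at least four of the five into the open steel mill jar, gently from just above its rim; a leftover ball may stay in the tub. Touch the lid and the balls only with the scoop, never with the gripper, spill none on the bench and leave the other labware where it is. Finish with the lid standing open, the balls at rest and the scoop set back down level on the bench.

Things in the scene. Friction and masses are not known exactly. Their poses are not given: they have to be found in the camera images.
- scoop: Steel hand scoop, 160 g, standing level on its pan. Origin: centre of the pan's underside; x forward to the lip, z up. Flat pan 90 long (x -45 to +45), 88 wide, 2 thick, open in front. Side walls 2.5 thick: 31 high from x -45 to +17, then 16 high to x +33, none over the last 12. Rear wall 42 high at x -45.
- scoop_grip (a point): Middle of the scoop's flat-sided black handle bar, at (-45, 0, 87) in the scoop's frame, same axes. The bar runs along x above the rear wall: x -85 to -15, 18 wide (y), z 74 to 100, on a 16 wide neck.
- scoop_lip (a point): Middle of the scoop's front lip, at (45, 0, 1) in the scoop's frame.
- tub_floor (a point): Centre of the inner floor of the tub, a fixed grey trough; x along it to the hinge end, z up. Outside 250 (x) x 120 (y) x 55 high; walls 5, inside 240 x 110, narrowing from x -20 to 98 wide beyond x +60; floor 12 above the bench, rims 43 above the floor. Floor ends at x +90 in a ramp rising 55 deg to the rim. Balls start at x -5 to +85; x -120 to -20 is empty.
- lid (a joint): Tub lid hinge, rad: 0 shut, grows as the lid swings up, about 1.57 upright, stop at 1.9. A stiff hinge: the lid stays where it is left; about 1.5 N at its edge moves it. It may start slightly ajar.
- lid_hinge (a point): Middle of the hinge axis, on the rim of the tub's hinge end, 55 above the bench; the frame turns with the lid; when shut its axes are the tub's (hinge axis along y, lid extends 272 to -x).
- lid_edge (a point): Middle of the lid's free edge, on its underside. The lid is a clear plate with thin grey borders, 272 long, 120 wide, 5 thick, underside 1 above the rim; the free edge overhangs the tub's end wall by 22, a ledge under which a blade can go (ledge underside 56 above the bench when shut).
- jar: Steel mill jar, round, open on top, fixed on a round foot 134 wide, 6 high. Origin: centre of its underside on the bench, z up. 124 outside diameter at the rim, wall 4 (mouth 116 wide, floor about 110 wide), rim 68 high, inner floor 10 above the bench.
- ball0: Polished white ceramic grinding ball, 26 diameter, 35 g; origin at its centre. One of five alike in the tub.
- ball1: Polished white ceramic grinding ball, 26 diameter, 35 g; origin at its centre. One of five alike in the tub.
- ball2: Polished white ceramic grinding ball, 26 diameter, 35 g; origin at its centre. One of five alike in the tub.
- ball3: Polished white ceramic grinding ball, 26 diameter, 35 g; origin at its centre. One of five alike in the tub.
- ball4: Polished white ceramic grinding ball, 26 diameter, 35 g; origin at its centre. One of five alike in the tub.
- reagent: Bystander, loose: round glass bottle with screw cap, 56 diameter, 120 high mm; origin at the centre of its underside.
- amber: Bystander, loose: squat amber jar with screw cap, 60 diameter, 100 high mm; origin at the centre of its underside.
- tipbox: Bystander, loose: pipette tip box, 120 x 80, 65 high mm; origin at the centre of its underside.
- dishes: Bystander, loose: two stacked petri dishes, 86 diameter, 28 high mm; origin at the centre of its underside.
- beaker: Bystander, loose: empty open beaker, 64 diameter, 80 high mm; origin at the centre of its underside.
- tuberack: Bystander, loose: rack of five capped tubes, 50 x 130, 75 high mm; origin at the centre of its underside.
Mind the look-alikes: they are no part of the job. Leave any purple or yellow look-alike of the scoop alone.

How it is judged (in metres and radians):
On the way, in this order (a step that is already met when the one before it is completed fails the run):
1. the lid is levered up to 1.3 rad or more (value of joint lid above 1.3 rad), for 0.2 s.
2. a ball is carried in the scoop, at least 75 mm above the bench (((height (world z) of ball0 above 0.075 m and distance between ball0 and scoop below 0.065 m) or (height (world z) of ball1 above 0.075 m and distance between ball1 and scoop below 0.065 m) or (height (world z) of ball2 above 0.075 m and distance between ball2 and scoop below 0.065 m) or (height (world z) of ball3 above 0.075 m and distance between ball3 and scoop below 0.065 m) or (height (world z) of ball4 above 0.075 m and distance between ball4 and scoop below 0.065 m))), for 0.2 s.
At the end, for the whole second after the job is handed in: At least four of the five balls lie in the jar (centres within 55 mm of its axis and lower than 66 mm above the bench), any other one inside the tub, all at rest; the lid is open by more than 1.3 rad; the scoop stands level (within 0.1 rad) on the bench itself (underside within 6 mm of it), at rest ((((horizontal distance between ball1 and jar below 0.055 m and height (world z) of ball1 below 0.066 m) and (horizontal distance between ball2 and jar below 0.055 m and height (world z) of ball2 below 0.066 m) and (horizontal distance between ball3 and jar below 0.055 m and height (world z) of ball3 below 0.066 m) and (horizontal distance between ball4 and jar below 0.055 m and height (world z) of ball4 below 0.066 m)) or ((horizontal distance between ball0 and jar below 0.055 m and height (world z) of ball0 below 0.066 m) and (horizontal distance between ball2 and jar below 0.055 m and height (world z) of ball2 below 0.066 m) and (horizontal distance between ball3 and jar below 0.055 m and height (world z) of ball3 below 0.066 m) and (horizontal distance between ball4 and jar below 0.055 m and height (world z) of ball4 below 0.066 m)) or ((horizontal distance between ball0 and jar below 0.055 m and height (world z) of ball0 below 0.066 m) and (horizontal distance between ball1 and jar below 0.055 m and height (world z) of ball1 below 0.066 m) and (horizontal distance between ball3 and jar below 0.055 m and height (world z) of ball3 below 0.066 m) and (horizontal distance between ball4 and jar below 0.055 m and height (world z) of ball4 below 0.066 m)) or ((horizontal distance between ball0 and jar below 0.055 m and height (world z) of ball0 below 0.066 m) and (horizontal distance between ball1 and jar below 0.055 m and height (world z) of ball1 below 0.066 m) and (horizontal distance between ball2 and jar below 0.055 m and height (world z) of ball2 below 0.066 m) and (horizontal distance between ball4 and jar below 0.055 m and height (world z) of ball4 below 0.066 m)) or ((horizontal distance between ball0 and jar below 0.055 m and height (world z) of ball0 below 0.066 m) and (horizontal distance between ball1 and jar below 0.055 m and height (world z) of ball1 below 0.066 m) and (horizontal distance between ball2 and jar below 0.055 m and height (world z) of ball2 below 0.066 m) and (horizontal distance between ball3 and jar below 0.055 m and height (world z) of ball3 below 0.066 m))) and ((horizontal distance between ball0 and jar below 0.055 m and height (world z) of ball0 below 0.066 m) or (x of ball0 in the frame of tub_floor between -0.12 and 0.12 m and y of ball0 in the frame of tub_floor between -0.055 and 0.055 m and height (world z) of ball0 below 0.055 m)) and ((horizontal distance between ball1 and jar below 0.055 m and height (world z) of ball1 below 0.066 m) or (x of ball1 in the frame of tub_floor between -0.12 and 0.12 m and y of ball1 in the frame of tub_floor between -0.055 and 0.055 m and height (world z) of ball1 below 0.055 m)) and ((horizontal distance between ball2 and jar below 0.055 m and height (world z) of ball2 below 0.066 m) or (x of ball2 in the frame of tub_floor between -0.12 and 0.12 m and y of ball2 in the frame of tub_floor between -0.055 and 0.055 m and height (world z) of ball2 below 0.055 m)) and ((horizontal distance between ball3 and jar below 0.055 m and height (world z) of ball3 below 0.066 m) or (x of ball3 in the frame of tub_floor between -0.12 and 0.12 m and y of ball3 in the frame of tub_floor between -0.055 and 0.055 m and height (world z) of ball3 below 0.055 m)) and ((horizontal distance between ball4 and jar below 0.055 m and height (world z) of ball4 below 0.066 m) or (x of ball4 in the frame of tub_floor between -0.12 and 0.12 m and y of ball4 in the frame of tub_floor between -0.055 and 0.055 m and height (world z) of ball4 below 0.055 m)) and linear speed of each of ball0, ball1, ball2, ball3, ball4 below 0.03 m/s and height (world z) of scoop below 0.006 m and angle between scoop's own z axis and vertical below 0.1 rad and linear speed of scoop below 0.02 m/s and value of joint lid above 1.3 rad); the robot touches nothing.
It fails at once if the fingers or the arm touch a ball (contact force between any of the fingers, the arm and ball0 above 0.3 N or contact force between any of the fingers, the arm and ball1 above 0.3 N or contact force between any of the fingers, the arm and ball2 above 0.3 N or contact force between any of the fingers, the arm and ball3 above 0.3 N or contact force between any of the fingers, the arm and ball4 above 0.3 N).
It fails at once if the fingers or the arm touch the lid (contact force between any of the fingers, the arm and lid above 0.5 N).
It fails at once if a ball falls onto the bench (height (world z) of any of ball0, ball1, ball2, ball3, ball4 below 0.016 m).
It fails at once if a ball is thrown or dropped from high up (faster than 1.8 m/s, a fall of some 165 mm) (linear speed of any of ball0, ball1, ball2, ball3, ball4 above 1.8 m/s).
It fails at once if a bystander is shoved more than 30 mm or tipped more than 0.4 rad (distance of any of reagent, amber, tipbox, dishes, beaker, tuberack from where it was at the start of the episode above 0.03 m or angle between any of reagent, amber, tipbox, dishes, beaker, tuberack's own z axis and vertical above 0.4 rad).
It also fails if it takes over 72 s, if anything falls off the work surface, if the arm or the gripper's body presses on something with over 40 N, if the wrist force passes 120 N, or if a joint passes its speed limit or range.

## Working session

There is one attempt and no reset: what is moved stays moved. The work goes in short steps, Python scripts to look and compute and a tool call to move; the robot and the scene stay as the last step left them, time stands still between calls to the robot, and variables do not carry over. Pictures are saved under pics/ and viewed, at most 10 in all, crops included, and the job is handed in when it is done.

Besides the shell and the picture viewer there is one more tool, called after "Call:" as name(argument=value, ...) on one line, values as JSON. step_arm: Moves the arm, as the interface text tells. Its arguments: {"type":"object","properties":{"moves":{"type":"array"},"squeeze":{"type":"number"}},"required":["moves"]}

```bash
mkdir -p pics; cat > h.py <<'E'
import numpy as np, cv2
from rig import telemetry, imaging, r
from scipy.spatial.transform import Rotation as R
def ray(cam,xy):
    c=imaging.calibration(cam); T=np.array(c["cam_to_world"])
    d=np.array([(xy[0]-c["cx"])/c["fx"],-(xy[1]-c["cy"])/c["fy"],-1.0])
    return T[:3,3],T[:3,:3]@d
def onz(cam,xy,z):
    o,d=ray(cam,xy); return (o+d*(z-o[2])/d[2])
def proj(cam,p):
    c=imaging.calibration(cam); T=np.linalg.inv(np.array(c["cam_to_world"]))
    q=T[:3,:3]@np.array(p,float)+T[:3,3]; return np.array([c["cx"]+c["fx"]*q[0]/-q[2], c["cy"]+c["fy"]*q[1]/q[2]])
def grab(cam,fn=None):
    im=imaging.grab_frame(cam)
    if fn: cv2.imwrite("pics/"+fn,cv2.cvtColor(im,cv2.COLOR_RGB2BGR))
    return im
def toolrel(p,rot=None):
    "target world TCP pos & R -> turn, shift units"
    s=telemetry.sense(); R0=R.from_euler('xyz',s["tcp_rot"])
    sh=R0.inv().apply(np.array(p)-s["eef_pos"])/200
    tu=np.zeros(3) if rot is None else (R0.inv()*rot).as_rotvec()/np.deg2rad(45)
    return tu.round(4),sh.round(4)
E
python3 - <<'E'
from h import *
s=telemetry.sense(); print(s)
for c in ("scene","top"):
    grab(c,c+"0.png"); k=imaging.calibration(c); print(c,{a:(np.round(b,3).tolist()) for a,b in k.items()})
    for n in ("scoop","scoop_grip","scoop_lip","tub_floor","lid_hinge","lid_edge","jar","ball0","reagent","amber","tipbox","dishes","beaker","tuberack"):
        d=imaging.mark_of(c,n); print(n,[(np.round(x["xy"],1).tolist(),round(x["conf"],2)) for x in d[:6]])
E
```

```text
{'clock': 0.0, 'qpos': array([-1.20939537e+00,  3.53684481e-01,  1.63415123e+00, -1.05375703e-05,
        1.15522579e+00, -2.39640628e-03]), 'qvel': array([-0.00038799, -0.00088105, -0.00096217, -0.00065136,  0.00091391,
        0.00093664]), 'joint_efforts': array([ 3.44353946e-03, -6.05238891e+01, -3.42064583e+01,  1.31226034e-04,
        9.32964758e-03,  3.71153135e-06]), 'eef_pos': array([ 222.21410436, -583.63020559,  230.53169096]), 'tcp_rot': array([-3.14012378e+00,  6.11442594e-06,  3.63801626e-01]), 'contact_force': array([-1.0458197 ,  0.63100169,  0.44587892]), 'wrist_torque': array([-0.02654718,  0.00628397, -0.01822017]), 'grasp_force': 0.0, 'opening': 1.000420486723208}
scene {'fx': 468.262, 'fy': 468.262, 'cx': 321.114, 'cy': 197.611, 'cam_to_world': [[-0.871, -0.427, 0.243, 786.125], [0.491, -0.746, 0.45, 440.183], [-0.011, 0.511, 0.859, 970.883], [0.0, 0.0, 0.0, 1.0]]}
scoop [([413.0, 216.4], 0.9), ([373.5, 126.6], 0.89), ([263.5, 159.5], 0.85)]
scoop_grip [([370.0, 85.6], 0.8), ([400.3, 197.7], 0.8), ([268.4, 126.2], 0.75)]
scoop_lip [([378.5, 138.2], 0.89), ([253.2
[... 461 characters left out ...]
9.976], [-1.0, -0.011, 0.023, -11.906], [0.021, 0.105, 0.994, 1175.769], [0.0, 0.0, 0.0, 1.0]]}
scoop [([382.6, 291.3], 0.97), ([279.5, 271.3], 0.97), ([397.0, 181.3], 0.89)]
scoop_grip [([404.2, 297.6], 0.63), ([410.7, 190.3], 0.62), ([285.4, 253.2], 0.55)]
scoop_lip [([365.9, 294.1], 0.76), ([273.0, 285.2], 0.68), ([388.3, 163.1], 0.6)]
tub_floor []
lid_hinge [([186.6, 189.0], 0.98)]
lid_edge [([289.2, 174.5], 0.67)]
jar [([440.8, 240.3], 0.68)]
ball0 [([448.2, 151.3], 0.19)]
reagent [([306.1, 112.3], 0.84)]
amber [([221.8, 122.9], 0.58), ([439.5, 236.1], 0.32)]
tipbox [([206.4, 271.5], 0.72)]
dishes [([347.9, 239.5], 0.71)]
beaker [([448.8, 152.0], 0.86)]
tuberack [([383.1, 125.1], 0.61)]
```

View pics/top0.png

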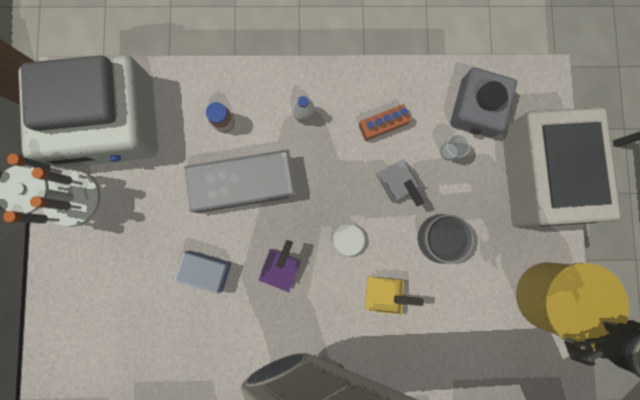

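View pics/scene0.png

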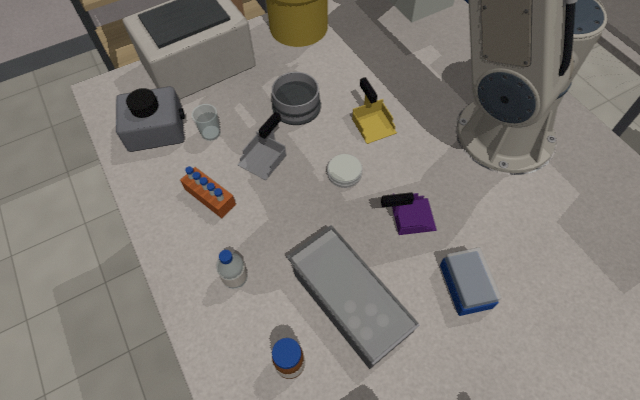

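The top view shows the steel scoop at about (397,181) with its handle going to the lower right at (415,195). The tub lies at (186–295, 152–210), with its hinge to the left and the balls near (220,183). The jar is at (447,238), and the purple and yellow scoops are decoys. The scene view agrees: steel scoop (263,158), jar (296,98), tub (350,295).

```bash
python3 - <<'E'
from h import *
def tri(a,b):
    o1,d1=ray("top",a);o2,d2=ray("scene",b)
    A=np.stack([d1,-d2],1);t=np.linalg.lstsq(A,o2-o1,rcond=None)[0]
    p,q=o1+d1*t[0],o2+d2*t[1]; return (p+q)/2,np.linalg.norm(p-q)
P=dict(scoop=((397,181.3),(263.5,159.5)),grip=((410.7,190.3),(268.4,126.2)),lip=((388.3,163.1),(253.2,171.8)),hinge=((186.6,189),(395.3,344)),edge=((289.2,174.5),(307.6,243)),jar=((440.8,240.3),(293.6,105.8)),reagent=((306.1,112.3),(235.3,276)),amber=((221.8,122.9),(289.8,361.1)),tipbox=((206.4,271.5),(463.4,287.1)),dishes=((347.9,239.5),(345.7,173.6)),rack=((383.1,125.1),(214.2,198.5)))
for n,(a,b) in P.items():
    p,e=tri(a,b); print(n,p.round(0),round(e,1))
for n,z in (("scoop",0),("grip",87),("lip",1),("hinge",55),("edge",56),("jar",0)):
    print(n,onz("top",P[n][0],z).round(1),onz("scene",P[n][1],z).round(1))
print("beaker",onz("top",(448.8,152),0))
# corners of the lid & balls by eye later: rim circle of jar
for c in ("top","scene"):
    im=cv2.imread(f"pics/{c}0.png")
    x0,y0,w,h={"top":(170,130,320,150),"scene":(225,60,200,320)}[c]
    k=5 if c=="top" else 3
    crop=im[y0:y0+h,x0:x0+w]
    cv2.imwrite(f"pics/{c}0c.png",cv2.resize(crop,None,fx=2.5 if c=="top" else 1.85,fy=2.5 if c=="top" else 1.85,interpolation=cv2.INTER_CUBIC))
E
```

```text
scoop [ 584. -238.    1.] 0.4
grip [ 550. -255.   94.] 1.9
lip [ 629. -211.   15.] 9.3
hinge [564. 317.  58.] 3.1
edge [603.  50.  56.] 13.3
jar [ 427. -358.   -3.] 13.9
reagent [777.  11.   1.] 7.2
amber [751. 237.  14.] 6.4
tipbox [349. 279. -12.] 4.4
dishes [ 426. -100.   -0.] 3.3
rack [ 741. -204.   -9.] 9.4
scoop [ 584.3 -238.8    0. ] [ 583.6 -239.2    0. ]
grip [ 549.5 -256.2   87. ] [ 548.5 -261.3   87. ]
lip [ 635.  -216.1    1. ] [ 622.6 -217.4    1. ]
hinge [563.  318.6  55. ] [564.3 315.3  55. ]
edge [597.9  53.4  56. ] [608.7  45.5  56. ]
jar [ 421.6 -353.     0. ] [ 433.8 -360.1    0. ]
beaker [ 664.67989001 -385.60512149    0.        ]
```

View pics/top0c.png

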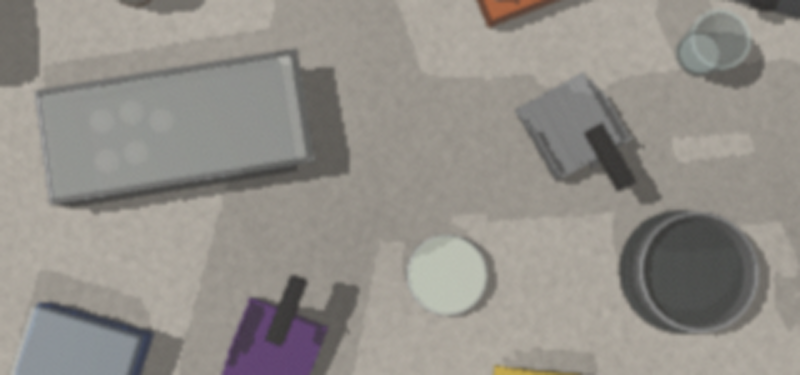

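```bash
python3 - <<'E'
from h import *
f=lambda x,y:(170+(x+.5)/2.5-.5,130+(y+.5)/2.5-.5)
for n,x,y,z in (("hA",38,93,60),("hB",52,203,60),("eA",295,52,60),("eB",308,157,60),("jarrim",697,271,68),("barrear",624,187,100),("barfront",597,127,100),("lipL",585,75,1),("lipR",518,107,1),("b1",101,121,25),("b2",132,112,25),("b3",161,121,25),("b4",107,160,25),("b5",136,152,25)):
    print(n,onz("top",f(x,y),z).round(1))
# precise: bar dark segmentation in top and scene near scoop
for c,(x0,y0,w,h) in (("top",(400,170,35,45)),("scene",(252,105,35,40))):
    im=cv2.imread(f"pics/{c}0.png"); g=im[y0:y0+h,x0:x0+w].max(2)
    m=(g<62).astype(np.uint8); n,l,st,ce=cv2.connectedComponentsWithStats(m)
    i=1+np.argmax(st[1:,4]); pts=np.argwhere(l==i)[:,::-1].astype(np.float32)+[x0,y0]
    rc=cv2.minAreaRect(pts.astype(np.float32)); print(c,rc,st[i,4]); 
    print([onz(c,p,100 if c=="top" else 92).round(1).tolist() for p in cv2.boxPoints(rc)], onz(c,rc[0],100).round(1))
    g2=im[y0:y0+h,x0:x0+w]; print(np.percentile(g,[5,20,50]))
E
```

```text
hA [620.  322.6  60. ]
hB [505.8 306.1  60. ]
eA [660.7  56.8  60. ]
eB [550.2  43.9  60. ]
jarrim [ 427.4 -353.4   68. ]
barrear [ 512.1 -273.7  100. ]
barfront [ 572.9 -248.6  100. ]
lipL [ 644.1 -259.1    1. ]
lipR [ 609.2 -184.     1. ]
b1 [595.1 265.8  25. ]
b2 [604.4 233.   25. ]
b3 [594.4 202.1  25. ]
b4 [553.2 258.9  25. ]
b5 [561.4 228.3  25. ]
top ((413.4846496582031, 192.72308349609375), (25.303083419799805, 6.821909427642822), 60.2551155090332) 170
[[565.6, -237.6, 100.0], [574.0, -252.9, 100.0], [518.2, -282.5, 100.0], [509.9, -267.3, 100.0]] [ 541.9 -260.1  100. ]
[ 58.  94. 127.]
scene ((272.6396179199219, 125.7422866821289), (20.883180618286133, 40.630615234375), 28.442928314208984) 438
[[596.4, -240.7, 92.0], [506.9, -318.2, 92.0], [482.2, -266.7, 92.0], [571.7, -192.8, 92.0]] [ 542.6 -247.2  100. ]
[12. 33. 98.]
```

View pics/scene0c.png

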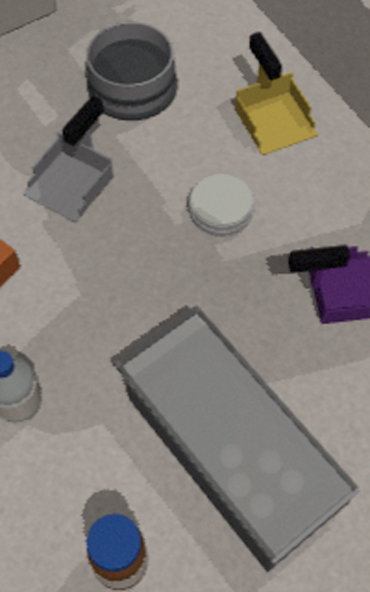

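The clear lid spans (186–293, 151–211) in the top view, with five balls seen through it. The scoop's measured points fit the given sizes: yaw about 25°, grip near (543,-258). I'll move closer and refine with the wrist camera.

Call:
step_arm(moves=[[[0,0,0],[0.9,-0.4,0.05],1],[[0,0,0],[0.9,-0.4,0.05],1],[[0,0,0],[0.9,-0.4,0.05],1],[[0,0,0],[0.9,-0.4,0.05],1],[[0,0,0],[0.9,-0.4,0.05],1],[[0,0,0],[0.9,-0.4,0.05],1]], squeeze=90)

```text
clock: 2.1
eef_pos: [362.8, -444.6, 221.3]
tcp_rot: [3.141, 0.0, 0.366]
contact_force: [-0.3, -0.1, -0.2]
opening: 1.002
grasp_force: 0.0
```

Call:
step_arm(moves=[[[0,0,-0.09],[0.9,-0.4,0],1],[[0,0,-0.09],[0.9,-0.4,0],1],[[0,0,-0.09],[0.9,-0.4,0],1],[[0,0,-0.09],[0.9,-0.4,0],1],[[0,0,-0.09],[0.9,-0.4,0],1],[[0,0,-0.09],[0.9,-0.4,0],1],[[0,0,-0.09],[0.9,-0.4,0],1]])

```text
clock: 2.8
eef_pos: [500.9, -307.9, 221.2]
tcp_rot: [3.142, 0.001, 0.433]
contact_force: [-0.2, -0.3, -0.4]
opening: 0.995
grasp_force: 0.0
```

```bash
python3 - <<'E'
from h import *
s=telemetry.sense(); print(s["clock"],s["eef_pos"].round(1),s["tcp_rot"].round(3),s["qpos"].round(3))
grab("wrist","w1.png")
for n,z in (("scoop",0),("scoop_grip",87),("scoop_lip",1)):
    for d in imaging.mark_of("wrist",n): print(n,np.round(d["xy"],1),round(d["conf"],2),onz("wrist",d["xy"],z).round(1))
print("pred grip pix",proj("wrist",[543.5,-257.8,87]),proj("wrist",[625,-220,1]))
E
```

```text
2.8 [ 500.9 -307.9  221.2] [3.142e+00 1.000e-03 4.330e-01] [-5.530e-01  3.060e-01  1.725e+00 -1.000e-03  1.111e+00  5.850e-01]
scoop [291.3  77.4] 0.69 [ 586.5 -239.8    0. ]
scoop [154.5 296.5] 0.61 [ 281.8 -186.7    0. ]
scoop_grip [289.8 124.8] 0.57 [ 548.1 -261.9   87. ]
scoop_lip [126.7 281.4] 0.83 [ 288.8 -149.6    1. ]
scoop_lip [288.6  27.4] 0.72 [ 627.8 -218.7    1. ]
pred grip pix [283.06243355 128.20902928] [288.66914394  30.86824467]
```

View pics/w1.png

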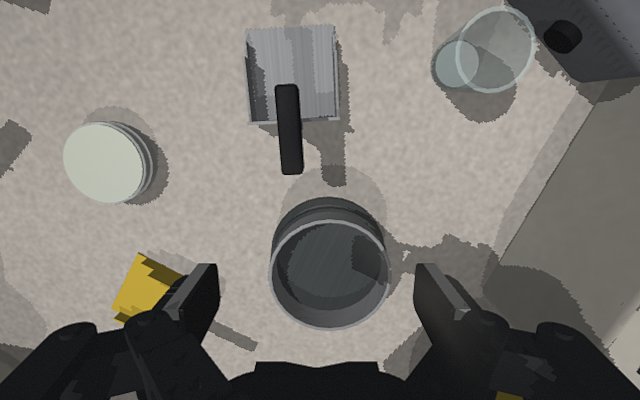

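The wrist view shows the steel scoop's bar running from (287,84) to (292,175), with its pan ahead of it. The jar rim is centred at about (330,274), between the fingers.

```bash
python3 - <<'E'
from h import *
im=cv2.imread("pics/w1.png")
m=(im[60:190,262:316].max(2)<50).astype(np.uint8); n,l,st,ce=cv2.connectedComponentsWithStats(m); i=1+np.argmax(st[1:,4])
pts=(np.argwhere(l==i)[:,::-1]+[262,60]).astype(np.float32); rc=cv2.minAreaRect(pts); print(rc)
b=cv2.boxPoints(rc); b=b[np.argsort(b[:,1])]
f=onz("wrist",(b[0]+b[1])/2,100); q=onz("wrist",(b[2]+b[3])/2,100)
print("front",f.round(1),"rear",q.round(1),np.linalg.norm(f-q),"yaw",np.arctan2(*(f-q)[1::-1]),"mid",(f+q)/2)
a,c=onz("wrist",(248,26),1),onz("wrist",(335.5,25.5),1); print("lip",a.round(1),c.round(1),((a+c)/2).round(1),np.linalg.norm(a-c),"yaw",np.arctan2(a[0]-c[0],-(a[1]-c[1])) )
print("jar",onz("wrist",(330,274),68).round(1))
E
```

```text
((289.6774597167969, 129.07049560546875), (90.09819793701172, 23.769983291625977), 85.10090637207031)
front [ 574.9 -248.   100. ] rear [ 515.1 -280.5  100. ] 68.09274678690338 yaw 0.4974541066725827 mid [ 544.98955744 -264.23908638  100.        ]
lip [ 612.2 -181.9    1. ] [ 648.7 -260.     1. ] [ 630.4 -220.9    1. ] 86.21937548823806 yaw -2.7044250682400235
jar [ 432.3 -353.9   68. ]
```

Call:
step_arm(moves=[[[0,0,-0.04],[0.297,-0.116,0.1],1],[[0,0,-0.04],[0.297,-0.116,0.25],1],[[0,0,-0.04],[0.297,-0.116,0.5],1],[[0,0,-0.04],[0.297,-0.116,0.7],1],[[0,0,-0.04],[0.297,-0.116,0.77],1],[[0,0,-0.04],[0.297,-0.116,0.77],1]])

```text
clock: 3.6
eef_pos: [544.5, -260.4, 65.6]
tcp_rot: [-3.139, 0.002, 0.465]
contact_force: [0.7, -0.2, 0.3]
opening: 1.002
grasp_force: 0.0
```

Call:
step_arm(moves=[[[0,0,0],[0,0,0],-1],[[0,0,0],[0,0,0],-1],[[0,0,0],[0,0,0],-1],[[0,0,0],[0,0,0],-1],[[0,0,0],[0,0,0],-1],[[0,0,0],[0,0,0],-1],[[0,0,0],[0,0,0],-1],[[0,0,0],[0,0,0],-1]])

```text
clock: 4.4
eef_pos: [546.5, -260.9, 68.2]
tcp_rot: [3.14, -0.001, 0.466]
contact_force: [-0.7, -1.3, 6.1]
opening: 0.196
grasp_force: 87.8
```

```bash
python3 - <<'E'
from h import *
s=telemetry.sense(); print(s["clock"],s["eef_pos"].round(1),s["tcp_rot"].round(3),s["qpos"].round(3),s["opening"],s["grasp_force"],s["contact_force"].round(1))
E
```

```text
4.4 [ 546.5 -260.9   68.2] [ 3.14e+00 -1.00e-03  4.66e-01] [-0.448  0.516  1.797 -0.     0.827  0.657] 0.19560167548081597 87.76408910751343 [-0.7 -1.3  6.1]
```

Call:
step_arm(moves=[[[0,0,0],[0,0,-0.1],-1],[[0,0,0],[0,0,-0.25],-1],[[0,0,-0.15],[0.1,-0.1,-0.36],-1],[[0,0,-0.3],[0.25,-0.22,-0.36],-1],[[0,0,-0.48],[0.4,-0.35,-0.36],-1],[[0,0,-0.65],[0.44,-0.4,-0.36],-1],[[0,0,-0.8],[0.44,-0.4,-0.36],-1],[[0,0,-0.8],[0.44,-0.4,-0.36],-1]])

```text
clock: 5.2
eef_pos: [588.4, -148.6, 138.9]
tcp_rot: [-3.141, 0.0, 1.097]
contact_force: [-0.2, 0.4, -1.6]
opening: 0.195
grasp_force: 88.2
```

Call:
step_arm(moves=[[[0,0,-0.15],[0.08,-0.02,0],-1],[[0,0,-0.3],[0.2,-0.04,0],-1],[[0,0,-0.48],[0.35,-0.06,0],-1],[[0,0,-0.65],[0.47,-0.06,0.02],-1],[[0,0,-0.81],[0.47,-0.06,0.05],-1],[[0,0,-0.81],[0.47,-0.06,0.05],-1]])

```text
clock: 5.8
eef_pos: [620.5, -60.1, 128.3]
tcp_rot: [-3.14, -0.0, 1.73]
contact_force: [-1.6, -0.4, -1.7]
opening: 0.199
grasp_force: 88.3
```

```bash
python3 - <<'E'
from h import *
s=telemetry.sense(); print(s["clock"],s["eef_pos"].round(1),s["tcp_rot"].round(3),s["qpos"].round(3),s["opening"],s["grasp_force"],s["contact_force"].round(1))
t=grab("top","t2.png")[120:230,170:350]; 
z=s["eef_pos"][2]-68
for n,h in (("scoop",z),("scoop_lip",z+1),("lid_edge",56),("lid_hinge",55)):
    for c in ("top","scene"):
        if c=="scene" and n=="scoop": sc=grab("scene")
        elif c=="scene": grab(c)
        for d in imaging.mark_of(c,n)[:3]: print(c,n,np.round(d["xy"],1),round(d["conf"],2),onz(c,d["xy"],h).round(1))
a=cv2.resize(t,None,fx=3,fy=3,interpolation=cv2.INTER_CUBIC); b=cv2.resize(sc[190:370,240:430],(260,246))
w=grab("wrist"); w=cv2.resize(w,(394,246)); b=np.hstack([b,w])
b=b[:,:654]; a=a[:,:540]; 
H=np.zeros((330+246,654,3),np.uint8); H[:330,:540]=a; H[330:,:b.shape[1]]=b
cv2.imwrite("pics/m2.png",H[:,:,::-1])
E
```

```text
5.8 [620.5 -60.1 128.3] [-3.14 -0.    1.73] [-0.099  0.461  1.721 -0.     0.961 -0.258] 0.19948803173876323 88.27252864837646 [-1.6 -0.4 -1.7]
top scoop [312.6 170.7] 0.87 [606.6  -7.7  60.3]
top scoop [279.7 271.6] 0.86 [348.9  78.5  60.3]
scene scoop [377.5 125.1] 0.85 [ 304.  -150.    60.3]
scene scoop [412.1 216.9] 0.8 [379.2 105.9  60.3]
scene scoop [293.3 220.2] 0.66 [610.5 -16.8  60.3]
top scoop_lip [301.2 166.8] 0.72 [617.   21.9  61.3]
top scoop_lip [271.9 285.7] 0.7 [314.2  98.2  61.3]
scene scoop_lip [306.9 237. ] 0.78 [604.2  34.5  61.3]
scene scoop_lip [382.2 137.2] 0.76 [ 315.3 -111.8   61.3]
scene scoop_lip [431.  217.1] 0.75 [343.9 127.2  61.3]
top lid_edge [290.5 173.7] 0.9 [600.  50.  56.]
scene lid_edge [306.6 241.9] 0.98 [609.3  42.1  56. ]
top lid_hinge [183.5 188.6] 0.55 [564.1 326.6  55. ]
scene lid_hinge [395.5 343.1] 0.94 [563.  314.1  55. ]
scene lid_hinge [295.7 105.8] 0.34 [ 449.1 -312.1   55. ]
```

View pics/m2.png

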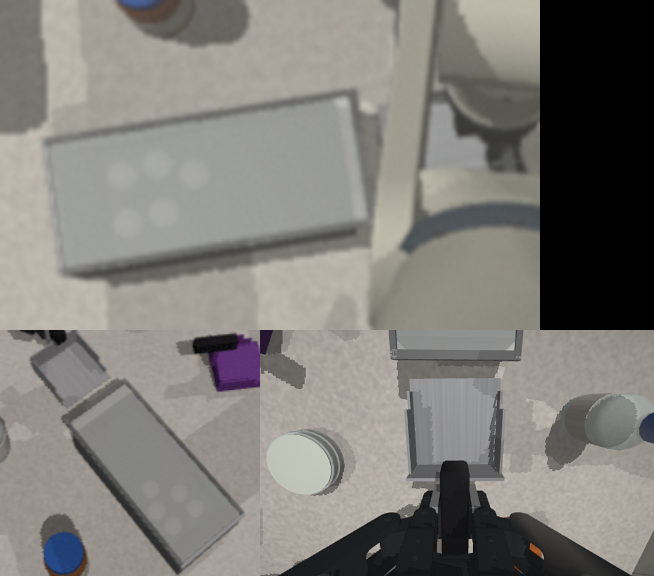

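The composite shows the scoop held straight in front of the lid. In the wrist view the lip is at about row 79 and the lid edge at about row 45, and they are laterally centred (both near column 318).

```bash
python3 - <<'E'
from h import *
u=np.array([np.cos(1.73),np.sin(1.73),0]); s=telemetry.sense(); g=np.r_[s["eef_pos"][:2],0]
for n,p,z in (("lip",(318,79.6),61.5),("edgebot",(318,45.5),56),("edgetop",(318,41),61)):
    q=onz("wrist",p,z); print(n,q.round(1),"fwd of tcp",((q-g)@u).round(1))
E
```

```text
lip [608.1  29.3  61.5] fwd of tcp 90.6
edgebot [605.1  48.5  56. ] fwd of tcp 110.1
edgetop [604.8  49.9  61. ] fwd of tcp 111.5
```

Call:
step_arm(moves=[[[0,0,0],[0,0,0.04],-1],[[0,0,0],[0,0,0.077],-1],[[0,0,0],[0.04,0,0.077],-1],[[0,0,0],[0.1,0,0.077],-1],[[0,0,0],[0.155,0,0.077],-1],[[0,0,0],[0.155,0,0.077],-1]])

```text
clock: 7.1
eef_pos: [616.5, -28.8, 114.3]
tcp_rot: [3.141, 0.002, 1.732]
contact_force: [0.8, -4.0, -2.7]
opening: 0.19
grasp_force: 88.1
```

Call:
step_arm(moves=[[[0,0,0],[0,0,-0.04],-1],[[0,0,0],[0.0,0,-0.08],-1],[[0,0,0],[0.012,0,-0.17],-1],[[0,0,0],[0.035,0,-0.3],-1],[[0,0,0],[0.072,0,-0.42],-1],[[0,0,0],[0.12,0,-0.54],-1],[[0,0,0],[0.12,0,-0.54],-1]])

```text
clock: 7.8
eef_pos: [614.8, -5.9, 226.9]
tcp_rot: [3.134, 0.002, 1.731]
contact_force: [2.1, -6.0, 1.0]
opening: 0.197
grasp_force: 88.9
```

```bash
python3 - <<'E'
from h import *
s=telemetry.sense(); print(s["clock"],s["eef_pos"].round(1),s["tcp_rot"].round(3),s["opening"],s["grasp_force"],s["contact_force"].round(1),s["wrist_torque"])
T=np.array(imaging.calibration("wrist")["cam_to_world"]); print("cam",(T[:3,3]-s["eef_pos"]).round(1))
sc=grab("scene"); w=grab("wrist")
cv2.imwrite("pics/m3.png",np.hstack([cv2.resize(sc[170:370,200:440],(360,300)),cv2.resize(w,(440,300))])[:,:,::-1])
E
```

```text
7.8 [614.8  -5.9 226.9] [3.134e+00 2.000e-03 1.731e+00] 0.19654147089636925 88.85881662368774 [ 2.1 -6.   1. ] [-1.21236431 -0.59899503 -0.30708939]
cam [-12.2  70.9 141.3]
```

View pics/m3.png

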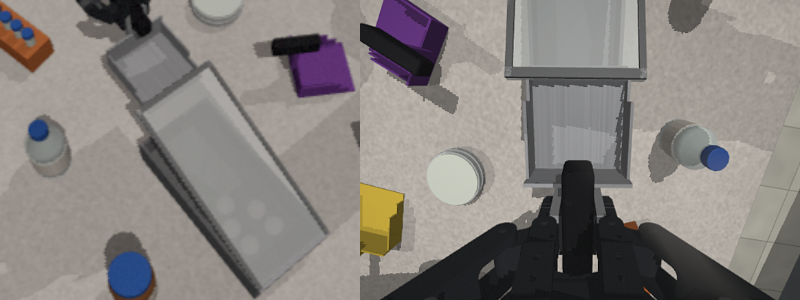

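The lid is up to about 0.4 rad, resting on the scoop lip, whose edge shows at row 75 of the wrist view. I'll continue along the arc.

Call:
step_arm(moves=[[[0,0,0],[0.06,0,-0.114],-1],[[0,0,0],[0.13,0,-0.22],-1],[[0,0,0],[0.21,0,-0.32],-1],[[0,0,0],[0.3,0,-0.41],-1],[[0,0,0],[0.4,0,-0.488],-1],[[0,0,0],[0.505,0,-0.557],-1],[[0,0,0],[0.617,0,-0.615],-1],[[0,0,0],[0.732,0,-0.662],-1]])

```text
clock: 8.7
eef_pos: [588.8, 139.4, 354.7]
tcp_rot: [3.142, -0.001, 1.73]
contact_force: [-0.3, -0.7, -2.3]
opening: 0.197
grasp_force: 88.5
```

Call:
step_arm(moves=[[[0,0,0],[0.12,0,-0.035],-1],[[0,0,0],[0.242,0,-0.057],-1],[[0,0,0],[0.365,0,-0.067],-1],[[0,0,0],[0.488,0,-0.065],-1],[[0,0,0],[0.61,0,-0.05],-1],[[0,0,0],[0.65,0,-0.05],-1],[[0,0,0],[0.65,0,-0.05],-1],[[0,0,0],[0.65,0,-0.05],-1]])

```text
clock: 9.5
eef_pos: [568.4, 266.3, 364.1]
tcp_rot: [-3.141, 0.0, 1.731]
contact_force: [0.0, 0.0, -3.1]
opening: 0.197
grasp_force: 88.5
```

```bash
python3 - <<'E'
from h import *
s=telemetry.sense(); print(s["clock"],s["eef_pos"].round(1),s["tcp_rot"].round(3),s["qpos"].round(2),s["opening"],s["grasp_force"],s["contact_force"].round(1))
sc=grab("scene"); w=grab("wrist")
cv2.imwrite("pics/m4.png",np.hstack([cv2.resize(sc[170:370,200:440],(360,300)),cv2.resize(w,(440,300))])[:,:,::-1])
E
```

```text
9.5 [568.4 266.3 364.1] [-3.141  0.     1.731] [ 0.44  0.27  1.46 -0.    1.41  0.28] 0.1973869480411587 88.49810600280762 [ 0.   0.  -3.1]
```

View pics/m4.png

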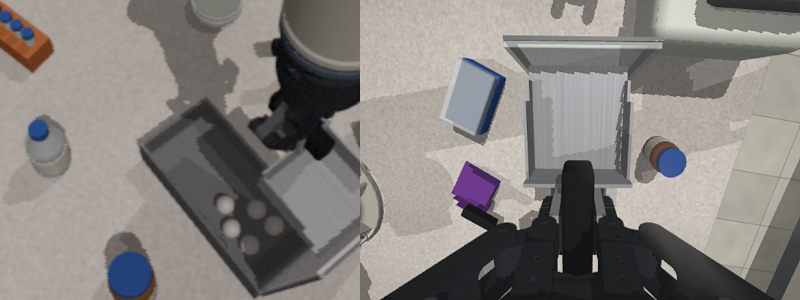

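The lid stands open just past upright, at the top of the wrist view, and the scene view shows the five balls in the tub near (225–275, 205–245). I'll back off and position over the empty end of the tub.

Call:
step_arm(moves=[[[0,0,0],[-0.1,0,0],-1],[[0,0,0],[-0.3,0,0],-1],[[0,0,0],[-0.5,0,0.2],-1],[[0,0,0],[-0.7,0,0.4],-1],[[0,0,0],[-0.935,0,0.6],-1],[[0,0,0],[-0.935,0,0.75],-1],[[0,0,0],[-0.935,0,0.75],-1]])

```text
clock: 10.3
eef_pos: [594.7, 78.2, 208.5]
tcp_rot: [-3.132, 0.0, 1.727]
contact_force: [-1.9, -0.2, -2.0]
opening: 0.195
grasp_force: 88.5
```

```bash
python3 - <<'E'
from h import *
s=telemetry.sense(); print(s["clock"],s["eef_pos"].round(1),s["tcp_rot"].round(3),s["qpos"].round(2),s["contact_force"].round(1))
w=grab("wrist"); bs=imaging.mark_of("wrist","ball0")
u=np.array([np.cos(1.73),np.sin(1.73),0]); v=np.array([-u[1],u[0],0]); C=np.array([581.8,193.6,0])
loc=lambda q:((q-C)@u).round(1).tolist()+[((q-C)@v).round(1)]
for d in bs: print(np.round(d["xy"]),round(d["conf"],2),loc(onz("wrist",d["xy"],25)))
for n in ("tub_floor","lid_hinge","lid_edge"):
    for d in imaging.mark_of("wrist",n): print(n,np.round(d["xy"]),round(d["conf"],2),loc(onz("wrist",d["xy"],{"tub_floor":12,"lid_hinge":55,"lid_edge":320}[n])))
print("pred rim corners", [proj("wrist",[*(C+a*u+b*v)[:2],55]).round().tolist() for a,b in ((125,60),(125,-60),(-20,55),(-20,-55),(60,49),(60,-49))])
cv2.imwrite("pics/w5.png",w[:,:,::-1])
E
```

```text
10.3 [594.7  78.2 208.5] [-3.132  0.     1.727] [ 0.13  0.34  1.7  -0.    1.11 -0.03] [-1.9 -0.2 -2. ]Traceback (most recent call last):
  File "<stdin>", line 6, in <module>
  File "<stdin>", line 5, in <lambda>
TypeError: unsupported operand type(s) for +: 'float' and 'list'
```

```bash
python3 - <<'E'
from h import *
s=telemetry.sense(); print(s["clock"],s["eef_pos"].round(1),s["tcp_rot"].round(3),s["qpos"].round(2),s["contact_force"].round(1))
w=grab("wrist"); bs=imaging.mark_of("wrist","ball0")
u=np.array([np.cos(1.73),np.sin(1.73),0]); v=np.array([-u[1],u[0],0]); C=np.array([581.8,193.6,0])
loc=lambda q:[round(float((q-C)@u),1),round(float((q-C)@v),1)]
print("tcp",loc(s["eef_pos"]))
for d in bs: print(np.round(d["xy"]),round(d["conf"],2),loc(onz("wrist",d["xy"],25)))
for n in ("tub_floor","lid_hinge","lid_edge"):
    for d in imaging.mark_of("wrist",n): print(n,np.round(d["xy"]),round(d["conf"],2),loc(onz("wrist",d["xy"],{"tub_floor":12,"lid_hinge":55,"lid_edge":320}[n])))
print("pred rim corners", [proj("wrist",[*(C+a*u+b*v)[:2],55]).round().tolist() for a,b in ((125,60),(125,-60),(-20,55),(-20,-55),(60,49),(60,-49),(-120,55),(-120,-55))])
cv2.imwrite("pics/w5.png",w[:,:,::-1])
E
```

```text
10.4 [598.1  81.3 214.2] [-3.14  -0.     1.728] [ 0.13  0.34  1.7   0.    1.11 -0.03] [-0.3  0.3 -1.7]
tcp [-113.4, 1.7]
[351.  21.] 0.9 [39.4, -32.5]
[300.  19.] 0.57 [40.7, 13.6]
[337.  61.] 0.55 [6.0, -20.1]
tub_floor [318.  71.] 0.64 [-1.1, -3.2]
pred rim corners [[235.0, -119.0], [397.0, -118.0], [252.0, 89.0], [379.0, 89.0], [254.0, -18.0], [377.0, -18.0], [258.0, 200.0], [373.0, 200.0]]
```

View pics/w5.png

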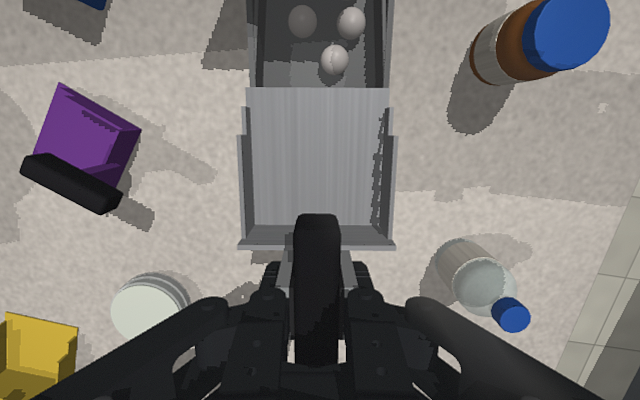

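The open tub shows at the top, with its walls at columns ~248 and ~391 and three balls at (302,21), (351,23) and (335,60). The scoop appears slightly left of the tub's centre, so I'll measure the wall lines.

```bash
python3 - <<'E'
from h import *
im=cv2.imread("pics/w5.png").astype(int).sum(2)//3
for r in (5,40,60,78): print(r,"L",im[r,238:272].tolist(),"\n   R",im[r,368:402].tolist())
# scoop lip ends
for r in (92,100): print(r,im[r,238:256].tolist(),im[r,380:400].tolist())
u=np.array([np.cos(1.73),np.sin(1.73),0]); v=np.array([-u[1],u[0],0]); C=np.array([581.8,193.6,0])
for x in (246,250,385,390): 
  for z in (12,55,147): q=onz("wrist",(x,60),z); print(x,z,round(float((q-C)@v),1),end=" | ")
E
```

```text
5 L [88, 87, 87, 88, 90, 91, 93, 89, 68, 56, 57, 57, 57, 56, 48, 43, 51, 59, 59, 57, 50, 42, 43, 44, 44, 45, 43, 45, 52, 60, 59, 60, 58, 59] 
   R [58, 57, 58, 58, 59, 52, 43, 44, 46, 44, 43, 44, 40, 53, 92, 112, 113, 100, 45, 50, 90, 111, 108, 106, 106, 106, 130, 158, 157, 157, 158, 158, 156, 153]
40 L [90, 90, 89, 89, 89, 89, 89, 90, 89, 97, 114, 112, 111, 111, 112, 105, 99, 117, 105, 55, 46, 50, 49, 44, 44, 44, 47, 58, 61, 59, 59, 58, 58, 60] 
   R [59, 58, 61, 59, 58, 60, 51, 44, 45, 45, 45, 44, 46, 39, 64, 104, 108, 104, 103, 107, 106, 104, 102, 118, 153, 163, 160, 157, 156, 157, 160, 163, 164, 164]
60 L [112, 110, 111, 110, 111, 113, 115, 117, 116, 118, 115, 111, 112, 111, 112, 111, 111, 109, 72, 44, 50, 50, 50, 50, 49, 50, 53, 54, 54, 56, 56, 58, 57, 57] 
   R [59, 60, 59, 59, 58, 60, 56, 46, 44, 44, 46, 44, 45, 42, 56, 86, 96, 94, 105, 104, 103, 97, 123, 166, 164, 162, 161, 160, 159, 157, 158, 161, 160, 160]
78 L [184, 181, 178, 175, 173, 173, 178, 183, 188, 191, 185, 152, 103, 109, 112, 113, 107, 70, 48, 52, 52, 51, 49, 49, 57, 87, 103, 99, 99, 100, 99, 99, 100, 99] 
   R [61, 58, 59, 60, 59, 59, 58, 51, 45, 47, 47, 44, 45, 45, 41, 72, 105, 104, 102, 101, 96, 122, 162, 157, 156, 158, 162, 163, 165, 167, 169, 169, 169, 167]
92 [186, 184, 184, 183, 183, 183, 182, 162, 136, 139, 141, 142, 140, 139, 140, 142, 144, 145] [149, 151, 151, 151, 151, 150, 151, 152, 151, 154, 164, 165, 167, 168, 168, 169, 168, 168, 168, 166]
100 [182, 183, 186, 188, 186, 186, 187, 174, 134, 139, 140, 140, 139, 139, 140, 142, 143, 145] [148, 151, 149, 150, 149, 149, 150, 149, 152, 166, 172, 169, 167, 165, 163, 161, 160, 160, 161, 162]
246 12 67.3 | 246 55 59.0 | 246 147 41.2 | 250 12 63.5 | 250 55 55.7 | 250 147 38.9 | 385 12 -67.1 | 385 55 -58.7 | 385 147 -40.7 | 390 12 -71.9 | 390 55 -62.9 | 390 147 -43.6 |
```

Call:
step_arm(moves=[[[0,0,0],[0,0.01,0.15],-1],[[0,0,0],[0,0.01,0.3],-1],[[0,0,0],[0,0.01,0.45],-1],[[0,0,0],[0,0.01,0.58],-1],[[0,0,0],[0,0.01,0.64],-1],[[0,0,0],[0,0.01,0.66],-1],[[0,0,0],[0,0.01,0.66],-1]])

```text
clock: 11.35
eef_pos: [600.7, 82.8, 83.5]
tcp_rot: [3.141, -0.0, 1.731]
contact_force: [-1.5, -0.1, -0.5]
opening: 0.196
grasp_force: 89.0
```

Call:
step_arm(moves=[[[0,0,0],[0,0,0.008],-1],[[0,0,0],[0,0,0.012],-1],[[0,0,0],[0,0,0.012],-1]])

```text
clock: 11.65
eef_pos: [601.3, 82.2, 82.5]
tcp_rot: [3.139, 0.001, 1.731]
contact_force: [-4.8, -5.1, 14.2]
opening: 0.202
grasp_force: 91.3
```

```bash
python3 - <<'E'
from h import *
s=telemetry.sense(); print(s["clock"],s["eef_pos"].round(1),s["tcp_rot"].round(3),s["qpos"].round(2),s["contact_force"].round(1))
E
```

```text
11.65 [601.3  82.2  82.5] [3.139e+00 1.000e-03 1.731e+00] [ 0.13  0.5   1.79 -0.    0.85 -0.03] [-4.8 -5.1 14.2]
```

Call:
step_arm(moves=[[[0,0,0],[0.03,0,-0.005],-1],[[0,0,0],[0.08,0,-0.005],-1],[[0,0,0],[0.13,0,-0.005],-1],[[0,0,0],[0.18,0,-0.005],-1],[[0,0,0],[0.23,0,-0.005],-1],[[0,0,0],[0.28,0,-0.005],-1],[[0,0,0],[0.33,0,-0.005],-1],[[0,0,0],[0.38,0,-0.005],-1]])

```text
clock: 12.45
eef_pos: [590.7, 157.9, 83.5]
tcp_rot: [3.136, 0.001, 1.731]
contact_force: [3.3, -6.6, 9.5]
opening: 0.197
grasp_force: 90.3
```

```bash
python3 - <<'E'
from h import *
s=telemetry.sense(); print(s["clock"],s["eef_pos"].round(1),s["tcp_rot"].round(3),s["contact_force"].round(1))
w=grab("wrist"); bs=imaging.mark_of("wrist","ball0")
u=np.array([np.cos(1.73),np.sin(1.73),0]); v=np.array([-u[1],u[0],0]); C=np.array([581.8,193.6,0])
loc=lambda q:[round(float((q-C)@u),1),round(float((q-C)@v),1)]
print("tcp",loc(s["eef_pos"]))
for d in bs: print(np.round(d["xy"]),round(d["conf"],2),loc(onz("wrist",d["xy"],26)))
cv2.imwrite("pics/w6.png",w[:,:,::-1])
E
```

```text
12.45 [590.7 157.9  83.5] [3.136e+00 1.000e-03 1.731e+00] [ 3.3 -6.6  9.5]
tcp [-36.7, -3.1]
[327.  75.] 0.97 [56.7, -9.6]
[276.  25.] 0.83 [81.7, 18.3]
[278.  74.] 0.82 [57.1, 17.8]
[347.  28.] 0.68 [80.5, -20.2]
[376.  70.] 0.58 [59.3, -36.9]
```

View pics/w6.png

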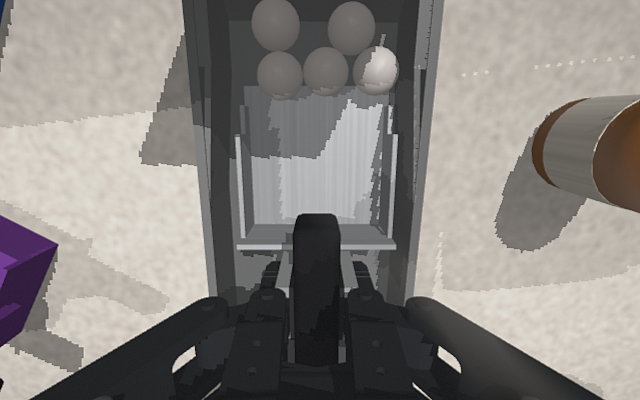

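The wrist view shows three balls right against the lip, at (278,74), (327,75) and (376,70). Two more are at the ramp, at (276,25) and (347,28). I'll push on to the ramp; ten pictures are used, so I'll check with numbers from here.

Call:
step_arm(moves=[[[0,0,0],[0.03,0.0,0],-1],[[0,0,0],[0.06,0.0,0],-1],[[0,0,0],[0.09,0.0,0],-1],[[0,0,0],[0.12,0,0],-1],[[0,0,0],[0.15,0,0],-1],[[0,0,0],[0.16,0,0],-1]])

```text
clock: 13.15
eef_pos: [586.1, 188.3, 83.8]
tcp_rot: [3.136, 0.003, 1.732]
contact_force: [4.5, -17.9, 16.0]
opening: 0.194
grasp_force: 91.4
```

```bash
cat > look.py <<'E'
from h import *
s=telemetry.sense(); print(s["clock"],s["eef_pos"].round(1),s["tcp_rot"].round(3),s["contact_force"].round(1))
R0=R.from_euler('xyz',s["tcp_rot"])
w=grab("wrist"); bs=imaging.mark_of("wrist","ball0")
u=np.array([np.cos(1.73),np.sin(1.73),0]); v=np.array([-u[1],u[0],0]); C=np.array([581.8,193.6,0])
loc=lambda q:[round(float((q-C)@u),1),round(float((q-C)@v),1)]
print("tcp tub",loc(s["eef_pos"]))
# balls on the pan plane: centre 15 above underside, scoop frame (x fwd,y left) origin
T=np.array(imaging.calibration("wrist")["cam_to_world"])
for d in bs:
    o,dd=ray("wrist",d["xy"]); o=R0.inv().apply(o-s["eef_pos"]); dd=R0.inv().apply(dd)
    q=o+dd*((68-15)-o[2])/dd[2]; print(np.round(d["xy"]),round(d["conf"],2),"scoop frame",round(q[0]-45,1),round(-q[1],1))
cv2.imwrite("pics/last.png",w[:,:,::-1])
E
python3 look.py
```

```text
13.15 [586.1 188.3  83.8] [3.136e+00 3.000e-03 1.732e+00] [  4.5 -17.9  16. ]
tcp tub [-6.0, -3.4]
[294.  96.] 0.83 scoop frame 35.5 12.4
[248.  84.] 0.77 scoop frame 42.0 37.5
[262. 126.] 0.64 scoop frame 19.1 30.8
[379.  88.] 0.6 scoop frame 39.6 -35.0
```

Call:
step_arm(moves=[[[0,0.06,0],[0,0,0],-1],[[0,0.12,0],[0,0,-0.005],-1],[[0,0.18,0],[0,0,-0.005],-1],[[0,0.24,0],[0,0,-0.01],-1],[[0,0.3,0],[0,0,-0.01],-1],[[0,0.37,0],[0,0,-0.01],-1],[[0,0.44,0],[0,0,-0.01],-1],[[0,0.5,0],[0,0,-0.01],-1]])

```text
clock: 14.05
eef_pos: [583.5, 189.1, 83.4]
tcp_rot: [3.14, -0.394, 1.731]
contact_force: [-0.4, -0.1, -3.3]
opening: 0.202
grasp_force: 88.5
```

```bash
python3 look.py
```

```text
14.05 [583.5 189.1  83.4] [ 3.14  -0.394  1.731] [-0.4 -0.1 -3.3]
tcp tub [-4.7, -1.0]
[369. 124.] 0.97 scoop frame 19.1 -30.3
[300. 180.] 0.97 scoop frame -13.8 10.0
[325. 148.] 0.95 scoop frame 5.5 -4.9
[270. 144.] 0.95 scoop frame 8.0 26.6
[268. 207.] 0.75 scoop frame -30.5 29.4
```

All five balls lie within the pan (scoop x -31 to 19). Lifting.

Call:
step_arm(moves=[[[0,0,0],[0.02,0,-0.04],-1],[[0,0,0],[0.05,0,-0.12],-1],[[0,0,0],[0.09,0,-0.21],-1],[[0,0,0],[0.13,0,-0.31],-1],[[0,0,0],[0.17,0,-0.41],-1],[[0,0,0],[0.21,0,-0.5],-1],[[0,0,0],[0.24,0,-0.57],-1],[[0,0,0],[0.25,0,-0.6],-1]])

```text
clock: 14.95
eef_pos: [583.7, 189.9, 215.8]
tcp_rot: [3.138, -0.392, 1.733]
contact_force: [0.9, 0.5, -4.2]
opening: 0.197
grasp_force: 88.6
```

```bash
python3 look.py; cat > plan.py <<'E'
from h import *
J=np.array([430,-354.])
def pose(psi,delta,back=30,lipz=78,J=J):
    "scoop yaw psi, nose-down delta; lip at back behind jar axis, height lipz"
    c,s=np.cos(delta),np.sin(delta); f=np.array([np.cos(psi),np.sin(psi)])
    fo,up=90*c-68*s,-68*c-90*s
    p=np.r_[J-f*(back+fo),lipz-up]
    return p,R.from_euler('xyz',[np.pi,delta,psi])
def rel(p0,R0,p,Rt):
    return ((R0.inv()*Rt).as_rotvec()/np.deg2rad(45)).round(3).tolist(),(R0.inv().apply(p-p0)/200).round(3).tolist()
E
python3 - <<'E'
from plan import *
s=telemetry.sense(); print(s["qpos"].round(2))
p0,R0=s["eef_pos"],R.from_euler('xyz',s["tcp_rot"])
pt,Rt=pose(0.9,-0.394,30,122); print(pt)
# staged waypoints: world path, equal parts, z held until the end
wps=[]
for k in (1,2,3,4,5): 
    a=k/5; p=p0+(pt-p0)*a; p[2]=p0[2] if k<5 else 190
    Rk=R.from_euler('xyz',[np.pi,-0.394,1.731+(0.9-1.731)*a]); wps.append((p,Rk))
cp,cR=p0,R0
for p,Rk in wps: print(p.round(0),rel(cp,cR,p,Rk)); cp,cR=p,Rk
E
```

```text
14.95 [583.7 189.9 215.8] [ 3.138 -0.392  1.733] [ 0.9  0.5 -4.2]
tcp tub [-4.0, -1.3]
[343. 176.] 0.91 scoop frame -10.9 -15.7
[293. 173.] 0.84 scoop frame -8.6 14.0
[317. 213.] 0.79 scoop frame -33.6 -0.4
[270. 209.] 0.66 scoop frame -31.1 28.3
[365. 209.] 0.58 scoop frame -30.9 -29.5
[ 0.1   0.37  1.71  0.44  1.12 -0.27]
[ 343.46663236 -463.04573432  150.24025195]
[535.  59. 214.] ([-0.078, 0.002, 0.196], [-0.56, -0.341, -0.232])
[487. -71. 214.] ([-0.081, -0.0, 0.195], [-0.604, -0.236, -0.251])
[ 439. -202.  214.] ([-0.081, 0.0, 0.195], [-0.632, -0.125, -0.263])
[ 391. -333.  214.] ([-0.081, -0.0, 0.195], [-0.642, -0.01, -0.267])
[ 343. -463.  190.] ([-0.081, 0.0, 0.195], [-0.681, 0.105, -0.152])
```

Call:
step_arm(moves=[[[-0.006,0,0.016],[-0.045,-0.027,-0.019],-1],[[-0.017,0,0.043],[-0.123,-0.075,-0.051],-1],[[-0.028,0,0.07],[-0.2,-0.123,-0.084],-1],[[-0.04,0,0.1],[-0.28,-0.17,-0.116],-1],[[-0.05,0,0.125],[-0.36,-0.218,-0.148],-1],[[-0.06,0,0.15],[-0.436,-0.266,-0.181],-1],[[-0.07,0,0.175],[-0.504,-0.307,-0.209],-1],[[-0.078,0,0.196],[-0.56,-0.341,-0.232],-1]])

```text
clock: 15.85
eef_pos: [533.6, 57.5, 211.8]
tcp_rot: [-3.137, -0.392, 1.561]
contact_force: [0.3, -0.9, -3.8]
opening: 0.196
grasp_force: 88.6
```

Call:
step_arm(moves=[[[-0.012,0,0.028],[-0.086,-0.034,-0.036],-1],[[-0.023,0,0.056],[-0.172,-0.067,-0.072],-1],[[-0.035,0,0.084],[-0.259,-0.101,-0.108],-1],[[-0.046,0,0.111],[-0.345,-0.135,-0.143],-1],[[-0.058,0,0.139],[-0.431,-0.169,-0.179],-1],[[-0.07,0,0.167],[-0.518,-0.202,-0.215],-1],[[-0.081,0,0.195],[-0.604,-0.236,-0.251],-1]])

```text
clock: 16.55
eef_pos: [485.9, -72.6, 212.5]
tcp_rot: [-3.138, -0.392, 1.396]
contact_force: [-0.4, 0.9, -2.9]
opening: 0.193
grasp_force: 88.6
```

Call:
step_arm(moves=[[[-0.012,0,0.028],[-0.09,-0.018,-0.038],-1],[[-0.023,0,0.056],[-0.18,-0.036,-0.075],-1],[[-0.035,0,0.084],[-0.271,-0.054,-0.113],-1],[[-0.046,0,0.111],[-0.361,-0.071,-0.15],-1],[[-0.058,0,0.139],[-0.451,-0.089,-0.188],-1],[[-0.07,0,0.167],[-0.542,-0.107,-0.225],-1],[[-0.081,0,0.195],[-0.632,-0.125,-0.263],-1]])

```text
clock: 17.25
eef_pos: [437.9, -203.1, 212.9]
tcp_rot: [-3.139, -0.392, 1.23]
contact_force: [0.3, -0.0, -3.6]
opening: 0.196
grasp_force: 88.6
```

Call:
step_arm(moves=[[[-0.012,0,0.028],[-0.092,-0.001,-0.038],-1],[[-0.023,0,0.056],[-0.183,-0.003,-0.076],-1],[[-0.035,0,0.084],[-0.275,-0.004,-0.114],-1],[[-0.046,0,0.111],[-0.367,-0.006,-0.153],-1],[[-0.058,0,0.139],[-0.459,-0.007,-0.191],-1],[[-0.07,0,0.167],[-0.55,-0.009,-0.229],-1],[[-0.081,0,0.195],[-0.642,-0.01,-0.267],-1]])

```text
clock: 17.95
eef_pos: [389.9, -333.5, 213.2]
tcp_rot: [-3.139, -0.392, 1.064]
contact_force: [0.1, -0.1, -3.7]
opening: 0.196
grasp_force: 88.6
```

Call:
step_arm(moves=[[[-0.012,0,0.028],[-0.097,0.015,-0.022],-1],[[-0.023,0,0.056],[-0.195,0.03,-0.043],-1],[[-0.035,0,0.084],[-0.292,0.045,-0.065],-1],[[-0.046,0,0.111],[-0.389,0.06,-0.087],-1],[[-0.058,0,0.139],[-0.486,0.075,-0.109],-1],[[-0.07,0,0.167],[-0.584,0.09,-0.13],-1],[[-0.078,0,0.188],[-0.65,0.1,-0.145],-1],[[-0.081,0,0.195],[-0.681,0.105,-0.152],-1]])

```text
clock: 18.75
eef_pos: [342.3, -464.7, 189.5]
tcp_rot: [-3.14, -0.391, 0.899]
contact_force: [-0.0, 0.7, -2.3]
opening: 0.2
grasp_force: 88.6
```

```bash
python3 look.py; python3 - <<'E'
from plan import *
s=telemetry.sense(); print(s["qpos"].round(2))
im=cv2.imread("pics/last.png"); g=cv2.GaussianBlur(cv2.cvtColor(im,cv2.COLOR_BGR2GRAY),(3,3),0)
print("pred rim px",proj("wrist",[430,-354,68]).round(), proj("wrist",[430+62*np.cos(.9),-354+62*np.sin(.9),68]).round(),proj("wrist",[430+62*np.sin(.9),-354-62*np.cos(.9),68]).round())
for n in ("jar",): print([(np.round(d["xy"]),d["conf"],onz("wrist",d["xy"],0).round(1)) for d in imaging.mark_of("wrist",n)],[(np.round(d["extent"]),round(d["conf"],2)) for d in imaging.recognise("wrist",n)])
grab("top","t7.png"); print([(np.round(d["extent"]),round(d["conf"],2)) for d in imaging.recognise("top","jar")])
E
```

```text
18.75 [ 342.3 -464.7  189.5] [-3.14  -0.391  0.899] [-0.   0.7 -2.3]
tcp tub [-612.0, 340.9]
[295. 176.] 0.98 scoop frame -9.2 13.1
[321. 214.] 0.95 scoop frame -32.6 -2.4
[266. 208.] 0.8 scoop frame -29.2 31.2
[343. 174.] 0.59 scoop frame -7.7 -15.4
[-1.14  0.42  1.7   0.37  1.23 -0.63]
pred rim px [317.  98.] [317.  33.] [387.  98.]
[(array([298., 179.]), 0.75, array([ 377.6, -386.3,    0. ])), (array([499.,  20.]), 0.69, array([ 668.9, -383.6,    0. ]))] [(array([253.,  38., 132.,  50.]), 0.92), (array([301., 191.,  40.,  28.]), 0.65)]
[(array([414., 216.,  60.,  50.]), 0.91), (array([333., 227.,  35.,  30.]), 0.36)]
```

```bash
python3 - <<'E'
from plan import *
s=telemetry.sense(); J2=np.array([428,-356.])
p0,R0=s["eef_pos"],R.from_euler('xyz',s["tcp_rot"])
A=[(-.39,140),(-.3,125),(-.2,110),(-.13,98),(-.08,90),(-.04,84),(-0.0,80),(0.0,80)]
B=[(.04,78),(.08,78),(.12,78),(.16,78),(.2,78),(.25,78),(.3,78),(.35,78)]
for st in (A,B):
    for d,z in st: p,Rt=pose(0.9,d,32,z,J2); print(rel(p0,R0,p,Rt),p.round(0))
    p0,R0=p,Rt
E
```

```text
([-0.002, -0.002, 0.002], [-0.063, 0.001, 0.09]) [ 340. -467.  169.]
([-0.002, -0.117, 0.002], [-0.059, 0.001, 0.12]) [ 342. -464.  163.]
([-0.002, -0.244, 0.002], [-0.048, 0.001, 0.15]) [ 345. -461.  159.]
([-0.002, -0.333, 0.002], [-0.041, 0.001, 0.18]) [ 347. -458.  154.]
([-0.002, -0.397, 0.002], [-0.033, 0.001, 0.2]) [ 349. -456.  151.]
([-0.002, -0.448, 0.002], [-0.026, 0.001, 0.215]) [ 351. -454.  148.]
([-0.002, -0.499, 0.002], [-0.014, 0.001, 0.222]) [ 352. -452.  148.]
([-0.002, -0.499, 0.002], [-0.014, 0.001, 0.222]) [ 352. -452.  148.]
([0.0, -0.051, -0.0], [0.014, 0.0, -0.008]) [ 354. -449.  150.]
([0.0, -0.102, 0.0], [0.029, -0.0, -0.025]) [ 356. -447.  153.]
([-0.0, -0.153, -0.0], [0.044, 0.0, -0.041]) [ 358. -445.  156.]
([0.0, -0.204, 0.0], [0.06, 0.0, -0.057]) [ 360. -442.  159.]
([0.0, -0.255, -0.0], [0.077, -0.0, -0.073]) [ 362. -440.  163.]
([0.0, -0.318, -0.0], [0.098, 0.0, -0.091]) [ 364. -436.  166.]
([0.0, -0.382, -0.0], [0.121, 0.0, -0.108]) [ 367. -433.  170.]
([0.0, -0.446, -0.0], [0.144, -0.0, -0.124]) [ 370. -429.  173.]
```

Call:
step_arm(moves=[[[0,0,0],[-0.063,0,0.09],-1],[[0,-0.117,0],[-0.059,0,0.12],-1],[[0,-0.244,0],[-0.048,0,0.15],-1],[[0,-0.333,0],[-0.041,0,0.18],-1],[[0,-0.397,0],[-0.033,0,0.2],-1],[[0,-0.448,0],[-0.026,0,0.215],-1],[[0,-0.499,0],[-0.014,0,0.222],-1]])

```text
clock: 19.75
eef_pos: [352.2, -450.9, 147.9]
tcp_rot: [-3.14, 0.001, 0.902]
contact_force: [0.2, 0.8, -4.0]
opening: 0.197
grasp_force: 88.6
```

Call:
step_arm(moves=[[[0,-0.051,0],[0.014,0,-0.008],-1],[[0,-0.102,0],[0.029,0,-0.025],-1],[[0,-0.153,0],[0.044,0,-0.041],-1],[[0,-0.204,0],[0.06,0,-0.057],-1],[[0,-0.255,0],[0.077,0,-0.073],-1],[[0,-0.318,0],[0.098,0,-0.091],-1],[[0,-0.382,0],[0.121,0,-0.108],-1],[[0,-0.446,0],[0.144,0,-0.124],-1]])

```text
clock: 20.55
eef_pos: [370.2, -428.7, 173.3]
tcp_rot: [-3.141, 0.352, 0.902]
contact_force: [0.4, -0.3, -2.6]
opening: 0.199
grasp_force: 88.9
```

```bash
python3 look.py; python3 - <<'E'
from plan import *
s=telemetry.sense(); print(s["qpos"].round(2))
for c in ("wrist","top","scene"):
    if c!="wrist": grab(c,c+"8.png")
    print(c,[(np.round(d["xy"]).tolist(),round(d["conf"],2),onz(c,d["xy"],23).round(0).tolist()) for d in imaging.mark_of(c,"ball0")])
E
```

```text
20.55 [ 370.2 -428.7  173.3] [-3.141  0.352  0.902] [ 0.4 -0.3 -2.6]
tcp tub [-580.9, 307.6]
[-0.65  0.34  1.85 -0.42  1.    0.26]
wrist []
top []
scene []
```

```bash
python3 - <<'E'
from plan import *
s=telemetry.sense(); J2=np.array([428,-356.])
p0,R0=s["eef_pos"],R.from_euler('xyz',s["tcp_rot"])
for d in (.42,.5,.58,.65): p,Rt=pose(0.9,d,32,80,J2); print(rel(p0,R0,p,Rt),p.round(0))
p0,R0=p,Rt
# retreat: reverse tilt while rising/backing
for d,z,b in ((.55,110,36),(.4,130,42),(.25,150,50),(.1,160,60),(0,170,80),(0,175,120)): p,Rt=pose(0.9,d,b,z,J2); print(rel(p0,R0,p,Rt),p.round(0))
E
```

```text
([-0.001, -0.089, 0.001], [0.026, 0.001, -0.042]) [ 374. -424.  179.]
([-0.001, -0.191, 0.001], [0.057, 0.001, -0.075]) [ 379. -417.  183.]
([-0.001, -0.293, 0.001], [0.09, 0.001, -0.105]) [ 384. -411.  186.]
([-0.001, -0.382, 0.001], [0.121, 0.001, -0.129]) [ 389. -405.  189.]
([-0.0, 0.127, -0.0], [-0.138, -0.0, -0.061]) [ 380. -416.  215.]
([0.0, 0.318, 0.0], [-0.261, 0.0, -0.047]) [ 367. -433.  228.]
([0.0, 0.509, 0.0], [-0.38, -0.0, -0.022]) [ 353. -450.  238.]
([0.0, 0.7, 0.0], [-0.465, 0.0, 0.052]) [ 339. -468.  237.]
([0.0, 0.828, 0.0], [-0.577, 0.0, 0.129]) [ 322. -489.  238.]
([0.0, 0.828, 0.0], [-0.752, -0.0, 0.23]) [ 297. -520.  243.]
```

Call:
step_arm(moves=[[[0,-0.089,0],[0.026,0,-0.042],-1],[[0,-0.191,0],[0.057,0,-0.075],-1],[[0,-0.293,0],[0.09,0,-0.105],-1],[[0,-0.382,0],[0.121,0,-0.129],-1],[[0,-0.382,0],[0.121,0,-0.129],-1],[[0,-0.382,0],[0.121,0,-0.129],-1],[[0,-0.382,0],[0.121,0,-0.129],-1]])

```text
clock: 21.6
eef_pos: [388.8, -405.3, 188.6]
tcp_rot: [-3.14, 0.649, 0.901]
contact_force: [-0.3, 0.8, -2.0]
opening: 0.195
grasp_force: 88.9
```

Call:
step_arm(moves=[[[0,0.127,0],[-0.138,0,-0.061],-1],[[0,0.318,0],[-0.261,0,-0.047],-1],[[0,0.509,0],[-0.38,0,-0.022],-1],[[0,0.7,0],[-0.465,0,0.052],-1],[[0,0.828,0],[-0.577,0,0.129],-1],[[0,0.828,0],[-0.752,0,0.23],-1],[[0,0.828,0],[-0.752,0,0.23],-1]])

```text
clock: 22.3
eef_pos: [293.3, -525.3, 244.4]
tcp_rot: [3.14, 0.003, 0.895]
contact_force: [1.3, 0.8, -1.7]
opening: 0.195
grasp_force: 88.9
```

```bash
python3 look.py; python3 - <<'E'
from plan import *
J2=np.array([428,-356.])
for c in ("wrist","top","scene"):
    im=grab(c,c+"9.png")
    for d in imaging.mark_of(c,"ball0"):
        q=onz(c,d["xy"],23); print(c,np.round(d["xy"]).tolist(),round(d["conf"],2),q.round(0).tolist(),"from jar",np.linalg.norm(q[:2]-J2).round())
    x,y=proj(c,[*J2,23]).round().astype(int); 
    if 30<x<610 and 30<y<370: 
        sub=im[y-35:y+36,x-35:x+36].min(2); n,l,st,ce=cv2.connectedComponentsWithStats((sub>120).astype(np.uint8)); print(c,(x,y),[(a[:5].tolist()) for a in st[1:] if a[4]>15])
    print(c,[(np.round(d["extent"]).tolist(),round(d["conf"],2)) for d in imaging.recognise(c,"jar")])
E
```

```text
22.3 [ 293.3 -525.3  244.4] [3.14e+00 3.00e-03 8.95e-01] [ 1.3  0.8 -1.7]
tcp tub [-664.1, 398.8]
wrist [([257.0, 1.0, 122.0, 40.0], 0.87)]
top [123.0, 177.0] 0.37 [601.0, 496.0, 23.0] from jar 869.0
top (np.int64(444), np.int64(238)) [[0, 0, 71, 71, 2728], [17, 17, 16, 41, 50]]
top [([417.0, 214.0, 56.0, 52.0], 0.77), ([295.0, 96.0, 22.0, 25.0], 0.47)]
scene [306.0, 9.0] 0.68 [224.0, -671.0, 23.0] from jar 375.0
scene (np.int64(296), np.int64(100)) [[0, 0, 71, 71, 2842]]
scene [([267.0, 71.0, 55.0, 59.0], 0.78)]
```

```bash
python3 - <<'E'
import cv2,numpy as np
a=cv2.imread("pics/top0.png"); b=cv2.imread("pics/top9.png")
for im in (a,b):
    g=im[212:266:2,416:474:2].max(2); print("\n".join(" ".join(f"{v:3d}" for v in r) for r in g)); print()
E
```

```text
153 149 151 152 151 143 145 145 152 153 148 147 148 149 148 150 150 147 146 150 149 150 149 149 150 151 154 150 152
153 151 154 153 149 150 153 153 151 137 114 105 101 101 109 126 135 141 141 140 148 148 152 153 148 150 150 149 149
154 153 153 152 153 153 148 129  94  78  75  86 102 105  93  90  85  87  95 107 122 133 145 149 148 150 151 152 148
147 150 152 152 151 134  92  73  72  80 103 100  76  64  65  67  73  72  73  76  84  96 120 138 146 152 150 150 149
148 152 149 152 134  83  73  74  92 108  84  62  67  73  73  74  73  75  74  73  76  81  85 105 137 158 165 168 166
151 152 152 138  83  73  75  90 111  72  63  72  74  75  73  74  74  74  73  74  73  75  82  85 102 131 158 170 168
152 152 147  93  73  73  88 111  76  62  69  75  75  74  73  73  73  74  74  72  73  74  75  83  87 103 118 152 172
151 150 117  73  72  81 105  97  60  67  75  74  74  75  75  73  73  73  75  74  72  71  74  74  87  89 112 114 157
153 143  85  73  77  94 118  69  67  75  73  75  75  75  74  74  75  74  73  73  73  74  74  73  82  89  96 117 124
156 131  75  72  81 107 106  65  78  80  78  77  76  77 
[... 4464 characters left out ...]
 102
173 175 178 165 104  82  79  95 126  93  73  79  79  79  79  78  81  77  77  78  76  78  82  91  96 121 126 117 115
179 179 176 175 160 105  82  81  92 125  99  78  77  78  78  79  78  77  79  78  78  81  89  95 120 125 116 118 144
179 177 174 174 178 166 112  82  79  89 119 120  87  77  78  78  79  78  77  81  82  91 105 131 126 118 120 148 176
181 178 172 176 178 177 176 143 102  82  82 102 124 116 103  93  87  88  92 100 112 127 132 122 117 130 169 179 176
183 176 171 175 177 179 180 181 170 149 124 102  91  97 111 131 130 134 133 131 126 123 125 141 150 175 177 177 176
181 180 172 177 180 177 178 178 177 179 179 172 170 169 170 170 167 170 170 170 154 170 172 176 179 180 176 175 177
```

```bash
python3 - <<'E'
from plan import *
s=telemetry.sense(); R0=R.from_euler('xyz',s["tcp_rot"])
for q in ((45,0,66),(0,0,66),(90,0,66),(45,0,53)): print(proj("scene",s["eef_pos"]+R0.apply(q)).round(),proj("wrist",s["eef_pos"]+R0.apply(q)).round())
b=cv2.imread("pics/wrist9.png"); print(b.shape)
g=b[80:260:8,230:410:7].max(2); print("\n".join(" ".join(f"{v:3d}" for v in r) for r in g))
a=cv2.imread("pics/scene9.png"); x,y=306,9
print(a[0:30:2,288:326:2].max(2))
for c,ref in (("top","top0"),("scene","scene0")):
    A=cv2.imread(f"pics/{ref}.png");B=cv2.imread(f"pics/{c}9.png"); d=(B.min(2).astype(int)-A.min(2)>35)&(B.min(2)>150)
    n,l,st,ce=cv2.connectedComponentsWithStats(d.astype(np.uint8)); print(c,[(st[i].tolist(),) for i in range(1,n) if 12<st[i,4]<400])
E
```

```text
[304.  12.] [317. 157.]
[307.   1.] [317. 225.]
[301.  23.] [317.  80.]
[304.   7.] [317. 160.]
(400, 640, 3)
204 201 212 206 209 205 209 202 211 206 209 203 205 204 203 192 176 186 177 182 176 172 175 174 175 170
209 208 191 179 181 183 180 183 182 175 183 183 160 163 165 153 157 161 162 159 161 158 155 182 177 177
214 205 198 159 183 181 179 183 182 174 181 180 159 162 164 155 159 165 161 159 161 157 155 176 168 172
209 202 202 156 183 182 177 179 178 174 180 181 158 160 163 155 158 181 164 158 161 155 156 210 204 200
216 207 167  88 180 161 175 179 177 171 178 181 158 159 163 153 179 183 160 159 162 154 110 152 196 177
201 206 169  87 160 159 174 177 176 171 179 179 158 158 161 153 157 159 160 158 163 155  82 153 176 176
211 214 161  90 159 159 173 176 175 172 179 178 156 158 161 154 158 159 159 158 161 153  79 154 171 180
210 171  71  91 161 158 172 175 174 171 177 177 176 156 159 152 158 157 159 157 159 154  85  86 170 173
204 168  73 112  90 158 169 175 173 171 177 175 173 154 159 151 156 155 158 156 158 152  88  84 185 180
207 166  72  83  91 156 170 173 174 169 175 175 172 16
[... 2041 characters left out ...]
5
  103]
 [120 121 122 122 119 118 122 119 132 133 130 133 132 134 120 102  89 106
  106]
 [122 120 118 121 120 119 119 118 134 135 132 135 133 127 119  77  94 106
  101]
 [120 120 126 135 123 118 121 118 132 131 132 133 134 119 120  80  99 104
  103]
 [120 119 121 119 118 120 119 120 132 134 134 134 132 131 121 103 106 103
  104]
 [ 78  80  78  80  78  87  94 101 116 121 131 133 133 133 121 124 105 107
  103]
 [ 75  76  79  78  77  77  79  76  76  76  74  78  76  80  90 100 106 104
  102]
 [ 79  79  76  75  75  79  76  77  77  74  78  76  77  76 107 109 108 106
  102]]
top [([389, 194, 21, 10, 125],), ([413, 198, 18, 9, 99],), ([529, 328, 25, 22, 273],), ([611, 382, 29, 18, 270],)]
scene []
```

```bash
python3 - <<'E'
from plan import *
for f in ("scene0","scene9"):
    g=cv2.imread(f"pics/{f}.png")[70:132:3,266:328:3].max(2); print("\n".join(" ".join(f"{v:3d}" for v in r) for r in g)); print()
x,y,w,h=417,214,56,52
A=cv2.imread("pics/top0.png").astype(int)
for f in ("t7","top8","top9"):
    B=cv2.imread(f"pics/{f}.png").astype(int); d=np.abs(B-A).max(2)
    print(f,"tub",[(int(a),int(b)) for a,b in [(B[150:210,190:290].min(),B[150:210,190:290].max())]])
B=cv2.imread("pics/top9.png")
g=B[150:215:3,184:300:4].max(2); print("\n".join(" ".join(f"{v:3d}" for v in r) for r in g))
E
```

```text
138 136 132 140 139 137 145 139 142 142 150 161 158 159 158 161 163 155 159 163 161
137 140 138 140 139 136 147 129  90  95  93  91 105 135 156 160 160 159 157 159 160
138 137 136 147 148 101  88  90  91  89  89  87  84  82  80 138 158 162 157 160 160
138 142 150 152  74  85  89  91  87  89  88  90  84  83  77  71 130 161 161 160 160
145 158 155  93  83  86  88  78  57  53  56  56  57  69  78  71  65 150 159 160 158
152 154 134  76  81  80  60  61  61  63  63  59  54  56  53  69  63 117 156 157 160
158 157 114  74  69  59  62  59  60  58  58  61  60  60  53  56  60 102 160 158 160
155 156  99  72  55  57  58  62  60  62  61  59  57  63  61  56  57 112 161 160 158
142 159  94  57  53  53  57  62  59  61  61  64  61  60  62  54  54 108 161 161 159
140 150  48  92  56  53  52  59  61  60  63  62  63  63  64  61 114  73 147 159 156
144 134  62  62  82  54  52  56  59  62  62  59  63  62  58 126  78  70 118 158 156
139 139  58  54  68 105  62  56  54  62  59  60  58 101 111  84  78  55  71 161 157
137 139  53  48  68  71  76  82  97 107 114  83  92  86  88  81  69  56  85 161 157
140 139 
[... 4342 characters left out ...]
  97
111  97  69  68  67  68  66  67  67  68  69  68  68  68 101 102 102 101 101 101  99  98  91  77  67  71  83  98  97
112 103  71  68  66  64  67  68  67  69  67  70  74  77 104 107 106  95  79  70  69  77  88  94  95 103 122 121 150
114 103  71  67  63  65  67  73  74  71  74 107 105  98  79  75  72  81  93  93 100 118 118 151 147 164 156 157 155
112 103  74  76  75  76  77  75  73  70  69  77  91 107 114 113  97 105 148 147 154 158 155 153 158 158 158 155 153
 85  89  83  72  71  69  75  86  97 108 115 115 114 114 113 167 157 157 160 157 155 154 155 157 156 152 157 156 153
172 173 173 156 136 133 114 114 113 114 115 115 111 115 113 162 155 155 155 155 152 153 157 155 156 156 155 155 153
```

```bash
python3 - <<'E'
from plan import *
for c in ("top","scene","wrist"):
    im=grab(c,c+"10.png"); print(c,[(np.round(d["extent"]).tolist(),round(d["conf"],2)) for d in imaging.recognise(c,"ball0")],[(np.round(d["xy"]).tolist(),round(d["conf"],2)) for d in imaging.mark_of(c,"ball0")])
    g=cv2.cvtColor(im,cv2.COLOR_RGB2GRAY)
    R_={"top":(3,9),"scene":(4,10),"wrist":(8,26)}[c]
    h=cv2.HoughCircles(cv2.GaussianBlur(g,(3,3),0),cv2.HOUGH_GRADIENT,1,8,param1=60,param2=11,minRadius=R_[0],maxRadius=R_[1])
    if h is not None: print(c,[(int(x),int(y),int(r_),im[int(min(y,399)),int(min(x,639))].tolist(),onz(c,(x,y),13)[:2].round().tolist()) for x,y,r_ in h[0][:40] if im[int(min(y,399)),int(min(x,639))].min()>120][:25])
print(telemetry.sense()["contact_force"].round(2),telemetry.sense()["clock"])
E
```

```text
top [([114.0, 148.0, 77.0, 68.0], 0.52), ([333.0, 223.0, 31.0, 36.0], 0.29)] [([558.0, 297.0], 0.3), ([237.0, 183.0], 0.22)]
top [(449, 150, 7, [151, 158, 154], [666.0, -384.0]), (73, 210, 8, [137, 142, 133], [514.0, 628.0]), (394, 104, 5, [159, 153, 145], [797.0, -236.0]), (33, 142, 4, [181, 185, 172], [699.0, 743.0])]
scene [] [([288.0, 363.0], 0.34)]
scene [(485, 152, 8, [143, 137, 128], [92.0, 29.0]), (208, 131, 8, [133, 140, 138], [672.0, -382.0]), (192, 201, 9, [145, 139, 133], [786.0, -204.0]), (551, 136, 6, [135, 132, 131], [-86.0, 73.0])]
wrist [] []
wrist [(541, 249, 24, [164, 161, 149], [458.0, -760.0]), (536, 256, 22, [163, 161, 149], [449.0, -765.0]), (555, 268, 24, [159, 156, 144], [459.0, -794.0]), (513, 276, 25, [157, 154, 142], [413.0, -771.0]), (507, 269, 18, [155, 153, 141], [412.0, -758.0]), (269, 110, 25, [177, 178, 180], [304.0, -431.0]), (543, 260, 25, [162, 159, 148], [453.0, -775.0]), (516, 289, 22, [163, 160, 149], [407.0, -790.0]), (392, 227, 23, [135, 133, 137], [332.0, -624.0]), (545, 310, 18, [191, 165, 121], [422.0, -840.0]), (550, 109, 19, [201, 196, 185], [542.0, -619.0]), (536, 316, 18, [192, 167, 122], [408.0, -841.0]), (515, 267, 23, [156, 153, 142], [421.0, -762.0])]
[-0.33  0.67 -1.43] 23.3
```

Call:
step_arm(moves=[[[0,0,0],[0.1,-0.1,0],-1],[[0,0,0],[0.25,-0.25,0],-1],[[0,0,0],[0.4,-0.4,0],-1],[[0,0,0],[0.55,-0.55,0],-1],[[0,0,0],[0.7,-0.7,0],-1],[[0,0,0],[0.75,-0.75,0],-1],[[0,0,0],[0.75,-0.75,0],-1]])

```text
clock: 24.0
eef_pos: [273.0, -308.3, 243.4]
tcp_rot: [-3.141, 0.001, 0.903]
contact_force: [0.2, -0.0, -1.8]
opening: 0.199
grasp_force: 88.9
```

```bash
python3 - <<'E'
from plan import *
s=telemetry.sense(); print(s["clock"],s["eef_pos"].round(1))
for c in ("wrist","top","scene"):
    im=grab(c,c+"11.png")
    for d in imaging.mark_of(c,"ball0"):
        q=onz(c,d["xy"],23); print(c,np.round(d["xy"]).tolist(),round(d["conf"],2),q.round(0).tolist(),"from jar",np.linalg.norm(q[:2]-[428,-356]).round())
print([(np.round(d["extent"]).tolist(),round(d["conf"],2)) for d in imaging.recognise("wrist","jar")])
x,y=proj("wrist",[428,-356,30]).round().astype(int); print(x,y)
g=cv2.imread("pics/wrist11.png")[max(0,y-90):y+90:6,max(0,x-90):min(x+90,640):6].max(2); print("\n".join(" ".join(f"{v:3d}" for v in r) for r in g))
E
```

```text
24.0 [ 273.  -308.3  243.4]
scene [466.0, 288.0] 0.25 [362.0, 288.0, 23.0] from jar 647.0
[([391.0, 58.0, 156.0, 132.0], 0.74)]
460 124
191 182 186 181 186 177 175 180 192 179 185 176 183 183 181 208 179 176 173 178 178 176 207 199 201 197 209 199 207 200
186 179 176 187 180 183 180 184 179 172 186 173 184 187 178 171 182 178 181 177 185 176 180 186 202 201 202 203 200 191
188 189 183 177 178 177 186 179 181 174 177 185 184 182 179 183 182 182 180 183 185 186 177 185 175 209 207 205 195 201
181 181 194 184 178 180 183 181 191 187 176 188 185 184 181 179 185 180 177 176 176 178 183 179 180 171 201 209 205 207
184 184 181 182 181 181 184 183 185 184 207 178 178 180 185 193 180 156 154 151 171 165 167 182 182 180 194 198 208 198
178 177 187 185 183 189 185 189 182 184 181 186  72  76 116 155  85  76  82  83  84  84  79 167 169 182 182 205 199 202
184 182 187 185 192 182 185 182 183 153  73  70  96 162  61  56  58  55  58  56  84  85  84  84  81 160 185 207 202 204
178 190 187 175 184 185 183 187  69  75  72 100 137  56  56  56  57  55  55  55  56  55  87  85  83  84 166 208 206 209
179 
[... 1935 characters left out ...]
 215 215 189 137  60  70 173  91  76  79  77  74  92 116 113 112 115 120 161 210 211 205 216 206 200
156 156  89  89 151 217 216 216 133 134 132 132 174 163 106 111 111 111 111 112 148 171 207 212 203 193 205 204 202 207
156 158  92  87 165 213 213 218 214 135 137 136 131 131 134 157 171 170 141 132 131 202 205 204 206 211 206 196 206 202
154 156  92  86 173 207 203 214 211 209 134 137 134 136 138 131 133 128 130 155 214 203 205 211 202 211 205 206 203 205
154 155  90  83 199 216 214 214 219 212 215 222 129 135 132 131 130 177 215 202 214 211 215 204 197 204 210 198 203 200
153 155  89  91 132 213 213 213 210 211 209 213 212 211 212 212 206 205 204 204 215 208 206 208 203 202 205 196 197 198
```

```bash
python3 - <<'E'
from plan import *
def blobs(a,b,lo,hi):
    A=cv2.imread(f"pics/{a}.png").astype(int).min(2);B=cv2.imread(f"pics/{b}.png").astype(int).min(2)
    n,l,st,ce=cv2.connectedComponentsWithStats((np.abs(B-A)>25).astype(np.uint8),connectivity=4)
    return [(st[i].tolist(),ce[i].round().tolist(),int(B[l==i].mean()),int(A[l==i].mean())) for i in range(1,n) if lo<st[i,4]<hi]
for a,b in (("scene9","scene8"),("scene11","scene9"),("scene11","scene8"),("top11","top9"),("top11","top8"),("top9","top8"),("t7","top8")): print(a,b,blobs(a,b,25,260))
# all saturated-low, bright discs in wrist11
im=cv2.imread("pics/wrist11.png"); print(imaging.recognise("wrist","ball0"))
print("pan", im[90:215:10,255:385:10].max(2))
E
```

```text
scene9 scene8 [([380, 0, 18, 24, 167], [390.0, 10.0], 124, 75), ([624, 0, 7, 9, 36], [627.0, 4.0], 71, 95), ([384, 28, 36, 32, 227], [398.0, 43.0], 132, 82), ([449, 55, 19, 9, 96], [457.0, 58.0], 77, 130), ([287, 73, 23, 4, 55], [298.0, 74.0], 131, 88), ([532, 75, 18, 16, 62], [540.0, 83.0], 68, 113), ([284, 76, 20, 6, 65], [294.0, 78.0], 57, 87), ([414, 116, 44, 33, 172], [434.0, 133.0], 140, 93), ([475, 145, 13, 10, 74], [482.0, 150.0], 73, 123)]
scene11 scene9 [([379, 0, 15, 8, 59], [386.0, 4.0], 73, 125), ([619, 1, 21, 31, 67], [629.0, 18.0], 96, 64), ([553, 5, 4, 25, 33], [555.0, 17.0], 58, 91), ([546, 18, 7, 6, 27], [549.0, 21.0], 55, 91), ([351, 51, 18, 16, 136], [361.0, 57.0], 97, 130), ([456, 55, 12, 7, 47], [461.0, 58.0], 129, 77), ([494, 67, 23, 20, 181], [504.0, 77.0], 88, 51), ([525, 78, 18, 7, 26], [534.0, 81.0], 127, 92), ([545, 85, 19, 5, 35], [554.0, 87.0], 88, 128), ([496, 129, 23, 22, 161], [507.0, 138.0], 99, 68), ([474, 145, 14, 9, 73], [482.0, 150.0], 123, 73)]
scene11 scene8 [([626, 1, 14, 23, 44], [632.0, 12.0], 95, 63), ([330, 20, 17, 7, 97], [338.0, 23.0], 9
[... 3758 characters left out ...]
84 184 188 166 167 160 164 166 163 164]
 [167 187 188 183 181 186 164 165 159 163 188 163 161]
 [166 165 185 182 178 184 162 164 159 182 167 161 162]
 [177 164 183 179 178 184 162 162 159 160 166 161 162]
 [169 162 182 179 176 183 157 161 157 161 166 158 159]
 [ 89 162 180 176 174 184 175 161 155 158 166 157 160]
 [ 92 160 177 179 172 181 178 159 155 157 163 156 158]
 [ 93 158 177 178 171 179 176 178 155 158 163 155 157]
 [ 91 126 174 178 171 178 178 177 154 156 161 157 157]
 [ 91 159 173 179 169 175 178 176 155 156 159 159 157]
 [ 91 156 157 182 148 179 152 166 152 156 156 158 157]
 [ 84 111 151 159 149 154 154 155 152 156 153 159 156]
 [ 89 159 149 159 149 155 153 153 151 155 152 160 155]]
```

```bash
python3 - <<'E'
from plan import *
print("lip corners px",[proj("top",p).round().tolist() for p in ((442,-408,78),(374,-353,78),(408,-381,78))], "jar axis floor", proj("top",(428,-356,23)).round())
for f in ("t7","top8"):
    g=cv2.imread(f"pics/{f}.png")[204:276:2,410:486:2].max(2); print(f); print("\n".join(" ".join(f"{v:3d}" for v in r) for r in g))
E
```

```text
lip corners px [[471.0, 232.0], [450.0, 259.0], [461.0, 246.0]] jar axis floor [444. 238.]
t7
158 158 157 155 155 155 157 159 160 161 161 157 157 159 158 160 160 159 156 158 156 158 157 158 158 158 156 158 159 158 159 157 158 155 154 150 152 153
157 160 158 159 159 159 156 156 159 160 161 155 157 156 154 158 161 158 156 156 157 153 155 158 156 155 154 155 156 157 157 156 156 158 157 154 153 154
158 161 159 161 160 157 160 158 160 158 161 156 157 156 156 159 163 159 157 157 157 155 153 158 156 155 157 156 156 154 153 157 157 157 158 154 153 152
162 160 160 160 157 156 159 159 157 157 158 159 157 158 159 158 158 156 157 154 155 154 155 154 157 155 155 156 156 155 156 158 155 156 157 155 154 154
164 162 166 165 156 159 160 158 154 158 158 157 158 154 154 154 155 154 159 157 154 153 157 155 157 158 155 157 157 162 157 159 155 157 155 156 154 154
178 175 178 170 159 161 161 157 157 160 160 159 145 119 110 106 106 114 134 142 147 150 147 154 154 158 159 155 157 156 155 156 154 156 157 153 152 155
179 183 178 161 159 160 161 159 160 153 135  98  81  78  91 106 109  98  95  90  91 101 111 12
[... 9242 characters left out ...]
 178 182 183 180 178 182 185 183 183 169 127 146 149 150 148 148 148 145 136 136 134 136 125
179 177 179 182 181 179 179 180 180 180 181 181 178 177 180 179 178 181 180 183 185 181 182 180 179 146 149 149 149 149 149 149 140 135 138 138 129  73
180 180 180 181 179 179 180 178 178 180 180 178 178 181 182 185 183 184 184 184 186 183 179 179 167 143 149 148 147 149 150 147 130 136 137 138 112  74
180 178 178 175 181 182 180 177 179 179 178 179 181 177 175 182 182 182 179 183 181 179 173 175 155 147 149 149 148 148 148 141 114 137 135 117  67  68
183 179 179 174 176 181 184 182 184 180 176 176 181 180 178 181 183 184 179 180 180 179 180 173 144 150 149 148 148 149 148 133 109 118  97  70  60  60
```

Call:
step_arm(moves=[[[0,0,0],[0,0,-0.2],-1],[[0,0,0],[0,-0.1,-0.45],-1],[[0,0,0],[0,-0.2,-0.7],-1],[[0,0,0],[0,-0.3,-0.9],-1],[[0,0,0],[0,-0.3,-0.9],-1]])

```text
clock: 24.9
eef_pos: [226.4, -273.3, 428.9]
tcp_rot: [3.134, 0.003, 0.901]
contact_force: [1.0, -1.0, -2.4]
opening: 0.193
grasp_force: 89.2
```

```bash
python3 - <<'E'
from plan import *
s=telemetry.sense(); print(s["clock"],s["eef_pos"].round(1),s["qpos"].round(2),s["contact_force"].round(2))
for c in ("wrist","top","scene"):
    im=grab(c,c+"12.png")
    for n in ("ball0","ball3"):
        print(c,n,[(np.round(d["xy"]).tolist(),round(d["conf"],2),onz(c,d["xy"],20)[:2].round().tolist()) for d in imaging.mark_of(c,n)],[(np.round(d["extent"]).tolist(),round(d["conf"],2)) for d in imaging.recognise(c,n)])
for c in ("wrist","top","scene"):
    im=cv2.imread(f"pics/{c}12.png"); x,y=proj(c,[428,-356,30]).round().astype(int); r=int({"wrist":42,"top":24,"scene":24}[c])
    if 0<x<640 and 0<y<400:
        g=im[max(0,y-r):y+r:3,max(0,x-r):x+r:3].max(2); print(c,x,y); print("\n".join(" ".join(f"{v:3d}" for v in q) for q in g))
E
```

```text
24.9 [ 226.4 -273.3  428.9] [-0.88 -0.25  1.85 -0.    1.53 -0.21] [ 1.04 -1.   -2.41]
wrist ball0 [] []
wrist ball3 [] []
top ball0 [] [([115.0, 148.0, 81.0, 68.0], 0.34)]
top ball3 [] [([115.0, 148.0, 81.0, 68.0], 0.34)]
scene ball0 [] []
scene ball3 [] []
wrist 450 121
218 216 219 214 217 209 193 150  84  71  71  69 142 181 172 121 106  91  96 103 123 174 174 188 190 184 189 191
211 215 214 215 199 128  68  77  74  80 161 191  97  54  60  59  64  69  91  87  86  82  89 139 167 187 186 187
216 217 215 209  83  77  71  77 102 194 123  51  56  60  56  57  58  57  55  57  82  87  86  83 108 170 184 191
215 218 186  77  79  70  97 112 195  60  56  55  58  56  59  59  57  56  57  57  57  68  88  86  85  81 174 192
217 211  80  79  73  98 107 196  52  58  58  57  53  65  85  82  89  84  88  76  56  58  59  87  85  86  81 173
220  79  79  68 102  99 200  47  56  56  64  87  88  88  85  86  86  87  85  85  92  81  56  65  86  84  86 116
 67  93  69  91 104 201  59  56  53  83  87  88  85  86  84  87  88  86  87  87  90  87  84  52  81  86  85  83
 90  76  87 105 135 138  56  55  88  88  87 
[... 3680 characters left out ...]
  79  62  62  62  61  61  59  62  62  62  63  55  56  58 104
110  74  62  61  61  61  60  58  62  61  60  61  60  55  56 119
 83  61  63  63  60  64  62  64  60  61  63  61  60  58  61  90
 54 108  62  61  63  61  61  60  64  63  60  60  64  61 122  75
 56  58 114  61  61  61  66  64  63  63  62  60  72 111  82  69
 49  59  68  78 123  76  60  64  63  63 108 116  89  82  80  49
 57  37  67  72  79  79  84  84  90  86  88  87  84  85  59  65
120  37  36  67  78  80  86  84  88  86  89  87  81  50  60  63
140  53  62  40  42  60  75  84  86  72  63  47  44  81  71  58
140  92  56  70  58  57  45  38  46  46  59  85  84  74  61 125
143 142  73  55  58  80  83  83  88  90  87  81  55  50 126 160
```

Call:
step_arm(moves=[[[0,0,0],[0.12,0.13,0.1],-1],[[0,0,0],[0.25,0.27,0.2],-1],[[0,0,0],[0.38,0.4,0.3],-1],[[0,0,0],[0.5,0.54,0.4],-1],[[0,0,0],[0.5,0.54,0.4],-1]])

```text
clock: 26.15
eef_pos: [375.5, -260.1, 340.0]
tcp_rot: [-3.137, -0.0, 0.904]
contact_force: [-1.0, -0.5, -2.3]
opening: 0.2
grasp_force: 89.2
```

Call:
step_arm(moves=[[[0,0,0],[0.12,0.13,0.12],-1],[[0,0,0],[0.25,0.27,0.25],-1],[[0,0,0],[0.38,0.4,0.38],-1],[[0,0,0],[0.5,0.54,0.5],-1],[[0,0,0],[0.5,0.54,0.5],-1],[[0,0,0],[0.5,0.54,0.5],-1]])

```text
clock: 26.75
eef_pos: [519.3, -249.6, 242.2]
tcp_rot: [-3.138, 0.001, 0.902]
contact_force: [-0.8, -0.3, -1.8]
opening: 0.198
grasp_force: 89.2
```

```bash
python3 - <<'E'
from plan import *
s=telemetry.sense(); print(s["clock"],s["eef_pos"].round(1),s["tcp_rot"].round(3),s["contact_force"].round(2))
for c in ("wrist","top","scene"):
    im=grab(c,c+"13.png"); print(c,[(np.round(d["xy"]).tolist(),round(d["conf"],2),onz(c,d["xy"],13)[:2].round().tolist()) for d in imaging.mark_of(c,"ball0")])
E
```

```text
26.75 [ 519.3 -249.6  242.2] [-3.138e+00  1.000e-03  9.020e-01] [-0.83 -0.3  -1.75]
wrist [([317.0, 161.0], 0.69, [532.0, -235.0])]
top []
scene []
```

Call:
step_arm(moves=[[[0,0,0],[0,0,0.2],-1],[[0,0,0],[0,0,0.4],-1],[[0,0,0],[0,0,0.6],-1],[[0,0,0],[0,0,0.75],-1],[[0,0,0],[0,0,0.83],-1],[[0,0,0],[0,0,0.86],-1],[[0,0,0],[0,0,0.87],-1],[[0,0,0],[0,0,0.87],-1]])

```text
clock: 27.85
eef_pos: [519.0, -250.4, 70.3]
tcp_rot: [-3.141, 0.001, 0.901]
contact_force: [-1.8, 0.3, 1.7]
opening: 0.199
grasp_force: 90.1
```

```bash
python3 - <<'E'
from h import *
s=telemetry.sense(); print(s["clock"],s["eef_pos"].round(1),s["tcp_rot"].round(3),s["contact_force"].round(2))
w=cv2.imread("pics/wrist13.png"); print(w[120:215:8,260:380:8].max(2))
E
```

```text
27.85 [ 519.  -250.4   70.3] [-3.141e+00  1.000e-03  9.010e-01] [-1.76  0.28  1.7 ]
[[139 148 157 154 152 157 157 138 138 140 137 141 141 138 138]
 [140 157 158 154 152 157 154 139 137 140 138 142 140 139 138]
 [139 153 159 155 151 157 154 154 136 138 137 141 140 137 137]
 [139 152 157 155 151 157 154 154 137 139 137 141 137 135 137]
 [ 75 140 153 156 149 155 155 154 134 138 137 141 137 134 135]
 [ 81 144 152 155 147 154 153 153 151 136 136 137 134 133 134]
 [ 79 134 150 157 147 153 151 152 151 136 134 137 133 133 134]
 [ 79 135 150 157 145 153 152 152 151 135 133 135 132 132 133]
 [ 79 139 149 156 146 150 151 151 149 149 134 134 131 132 132]
 [ 79 140 130 139 135 133 134 133 130 133 134 133 129 133 131]
 [ 77 135 128 136 127 132 133 132 130 133 134 130 128 133 132]
 [ 77 135 129 134 125 132 132 132 129 132 133 130 128 135 132]]
```

Contact is at z 70, so the scoop is standing on the bench and the pan is empty. I'll release and go up.

Call:
step_arm(moves=[[[0,0,0],[0,0,0],1],[[0,0,0],[0,0,0],1],[[0,0,0],[0,0,0],1],[[0,0,0],[0,0,0],1],[[0,0,0],[0,0,0],1],[[0,0,0],[0,0,0],1]])

```text
clock: 28.45
eef_pos: [519.5, -249.6, 68.8]
tcp_rot: [-3.14, 0.001, 0.901]
contact_force: [0.7, 0.3, 0.3]
opening: 1.0
grasp_force: 0.0
```

Call:
step_arm(moves=[[[0,0,0],[0,0,-0.1],1],[[0,0,0],[0,0,-0.3],1],[[0,0,0],[0,0,-0.5],1],[[0,0,0],[0,0,-0.75],1],[[0,0,0],[-0.3,0.3,-0.95],1],[[0,0,0],[-0.6,0.6,-0.95],1],[[0,0,0],[-0.6,0.6,-0.95],1]])

```text
clock: 29.15
eef_pos: [536.9, -394.4, 256.6]
tcp_rot: [3.14, 0.0, 0.902]
contact_force: [0.8, 0.7, -0.2]
opening: 0.999
grasp_force: 0.0
```

```bash
python3 - <<'E'
from h import *
s=telemetry.sense(); print(s["clock"],s["eef_pos"].round(1),s["opening"])
for c in ("wrist","top","scene"):
    im=grab(c,c+"14.png"); print(c,[(np.round(d["xy"]).tolist(),round(d["conf"],2),onz(c,d["xy"],13)[:2].round().tolist()) for d in imaging.mark_of(c,"ball0")])
    print("  lid_edge",[(np.round(d["xy"]).tolist(),round(d["conf"],2)) for d in imaging.mark_of(c,"lid_edge")],"scoop",[(onz(c,d["xy"],0)[:2].round().tolist(),round(d["conf"],2)) for d in imaging.mark_of(c,"scoop")])
E
```

```text
29.15 [ 536.9 -394.4  256.6] 0.9987517953964996
wrist []
  lid_edge [] scoop [([546.0, -218.0], 0.92), ([281.0, -189.0], 0.91)]
top []
  lid_edge [([123.0, 177.0], 0.66)] scoop [([287.0, -191.0], 0.76), ([545.0, -211.0], 0.74), ([581.0, -183.0], 0.7), ([338.0, 88.0], 0.6), ([743.0, -209.0], 0.6)]
scene [([346.0, 174.0], 0.41, [429.0, -91.0]), ([394.0, 345.0], 0.23, [556.0, 310.0])]
  lid_edge [([442.0, 323.0], 0.66)] scoop [([540.0, -227.0], 0.81), ([271.0, -190.0], 0.77), ([577.0, 189.0], 0.63), ([349.0, 89.0], 0.6)]
```

```bash
python3 - <<'E'
from h import *
print(r.sign_off())
E
```

```text
the job is handed in; nothing more can be done
None
```

The task failed: I levered the lid open, scooped up the balls and carried them to the jar, but none ended up in it. After the pour I found no balls in the jar, tub or scoop or on the visible bench, so they were probably spilled; I don't know how. The lid stands open, the scoop is level on the bench, and the job is handed in.

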